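# Lid and clip down a sealed sample box

### The job

Put the white lid on the open sample box with the tube rack in it, so that it sits evenly all round on the seal, then snap down its four hinged clips until each has clicked under the box rim. Do the clips in opposite-corner order: any one first, then the one diagonally across from it, then the other two, so that the seal is squeezed evenly. Press gently, only as hard as each clip needs to click, because the plastic cracks if it is forced, and leave the other things on the desk where they are.

Things in the scene. Friction and masses are not known exactly. Their poses are not given: they have to be found in the camera images.
- box: Open sample box, clear plastic, fixed on the desk, a tube rack inside (12 mm below the rim). Over the walls 120 mm along its x, 180 mm along y; walls 5 mm thick. A rim 5 mm thick juts out 8 mm all round (136 x 196 mm). Origin: centre of its underside, on the desk; z up. Lid and box fit either way round by half a turn.
- box_rim (a point): Middle of the box's mouth, level with the rim's top, 62 mm above the desk. On the rim runs a black rubber seal standing 2.5 mm proud, springy (about 2 N/mm at each corner) down to the rim, where it is hard.
- lid: White loose lid, 0.25 to 0.4 kg, lying right way up beside the box: plate 132 mm along its x, 192 mm along y, 5 mm thick. Origin: middle of the plate's underside (sealing face); z up. On the desk the origin is 7 mm high; resting on the seal about 64 mm above the box's underside; clipped down about 63 mm. Four clips on its two long edges: A diagonal to C, B to D.
- lid_tongue (a point): Lowest point at the lid's middle, 7 mm below the sealing face: level of the bottom of the rounded tongue (108 x 168 mm) under the plate. It drops inside the box walls with 1 mm play on each side; its round edge guides it in from up to 2 mm off.
- lid_grip (a point): Centre of the lid's grip bar, 31 mm above the sealing face: a bar across the middle, 64 mm long along the lid's x, 14 mm thick along y, 16 mm high, on two feet at its ends. Pinch it across y.
- clip_a (a joint): Angle of clip A (lid's -x edge, +y end; diagonal to C), rad: 0 = upright, 1.57 = folded outwards and down, flat on the lid. Stays where left. Near 1.4 its hook meets the box rim; pressed with some 8 to 18 N at the pad it clicks under and stays at 1.572. Let go too early, even at 1.56, it springs back below 1.5. Past the click it is hard at once; over 25 N it may crack.
- tab_a (a point): Thumb pad of clip A (lid's -x edge, +y end): on the clip's outer (upper) face, 36 mm from its hinge axis. Clip 40 mm wide along y, 44 mm long, 4 mm thick. Hinge axis along the lid's y at |x| 28, |y| 62, 7 mm above the sealing face; the pad face lies 3 mm above the axis. The hook leaf at the free end reaches 17 mm below the sealing face when shut.
- clip_b (a joint): Angle of clip B (lid's -x edge, -y end; diagonal to D), rad: 0 = upright, 1.57 = folded outwards and down, flat on the lid. Stays where left. Near 1.4 its hook meets the box rim; pressed with some 8 to 18 N at the pad it clicks under and stays at 1.572. Let go too early, even at 1.56, it springs back below 1.5. Past the click it is hard at once; over 25 N it may crack.
- tab_b (a point): Thumb pad of clip B (lid's -x edge, -y end): on the clip's outer (upper) face, 36 mm from its hinge axis. Clip 40 mm wide along y, 44 mm long, 4 mm thick. Hinge axis along the lid's y at |x| 28, |y| 62, 7 mm above the sealing face; the pad face lies 3 mm above the axis. The hook leaf at the free end reaches 17 mm below the sealing face when shut.
- clip_c (a joint): Angle of clip C (lid's +x edge, -y end; diagonal to A), rad: 0 = upright, 1.57 = folded outwards and down, flat on the lid. Stays where left. Near 1.4 its hook meets the box rim; pressed with some 8 to 18 N at the pad it clicks under and stays at 1.572. Let go too early, even at 1.56, it springs back below 1.5. Past the click it is hard at once; over 25 N it may crack.
- tab_c (a point): Thumb pad of clip C (lid's +x edge, -y end): on the clip's outer (upper) face, 36 mm from its hinge axis. Clip 40 mm wide along y, 44 mm long, 4 mm thick. Hinge axis along the lid's y at |x| 28, |y| 62, 7 mm above the sealing face; the pad face lies 3 mm above the axis. The hook leaf at the free end reaches 17 mm below the sealing face when shut.
- clip_d (a joint): Angle of clip D (lid's +x edge, +y end; diagonal to B), rad: 0 = upright, 1.57 = folded outwards and down, flat on the lid. Stays where left. Near 1.4 its hook meets the box rim; pressed with some 8 to 18 N at the pad it clicks under and stays at 1.572. Let go too early, even at 1.56, it springs back below 1.5. Past the click it is hard at once; over 25 N it may crack.
- tab_d (a point): Thumb pad of clip D (lid's +x edge, +y end): on the clip's outer (upper) face, 36 mm from its hinge axis. Clip 40 mm wide along y, 44 mm long, 4 mm thick. Hinge axis along the lid's y at |x| 28, |y| 62, 7 mm above the sealing face; the pad face lies 3 mm above the axis. The hook leaf at the free end reaches 17 mm below the sealing face when shut.
- vial_3: Small screw-capped vial, 22 mm across, 58 mm tall; a bystander, leave it. Origin: centre of its underside.
- marker: Thick pen, 136 mm long; a bystander, leave it. Origin: centre of its underside.
- petri_1: Covered petri dish, 73 mm across, 15 mm tall; a bystander, leave it. Origin: centre of its underside.
- stopper_1: Tapered rubber stopper, 27 mm across, 24 mm tall; a bystander, leave it. Origin: centre of its underside.
- forceps: Steel forceps lying flat, 150 mm long, 9 mm high; a bystander, leave it. Origin: centre of its underside.

How it is judged:
By the outcome, as a careful person would: the job done as asked, in the order asked, and still so for the second after the job is handed in, with the robot touching nothing.
It also fails if it takes over 72 s, if anything falls off the work surface, if the arm or the gripper's body presses on something with over 40 N, if the wrist force passes 120 N, or if a joint passes its speed limit or range.

### The arm

A 7-joint arm with a two-finger parallel gripper is mounted at the origin on a cart in front of the work surface, level with it; the furniture and walls round the work are solid. World frame = base frame: x ahead of the robot, y to its left, z up, the work surface at z = 0. Lengths are in m, angles in rad, forces in N, time in s.
With the tool pointing down it reaches from about 0.35 to 0.9 m from the base axis. Payload 19.9 kg.
Tool frame: the origin (TCP) lies at the very end of the fingers, on their centre line; the grasp point (between the pads) lies 19 mm behind it; z points along the fingers, y is the line along which they close (so a half turn about z gives the same grasp; the last joint's range is limited). The gripper opens to 85 mm and grips with 20 to 120 N. Pads are 22 mm wide; open, the fingers measure 114 mm over their backs; the gripper's body (76 mm by 85 mm) begins 54 mm behind the grasp point. The pads swing forward as they close: fully open they stand 13 mm farther back than shut.
Start: joints at [-1.294, 0.417, -0.01, 1.614, 0.005, 1.111, -0.053], TCP at [0.195, 0.594, 0.231] pointing down, gripper open.
Joint ranges: [-2.81, 2.81], [-0.39, 2.02], [-1.27, 1.25], [0.06, 2.57], [-1.19, 4.33], [0.19, 2], [-2.82, 2.82]. Speed limits (rad/s): [1.89, 1.89, 2.39, 2.39, 3.01, 3.01, 3.01].

### API

Orientations are given as a unit quaternion [x, y, z, w].
In Python, from station import status, optics, robot gives the robot as it stands.
- The arm moves only by the tool move_arm, never from a script. Its argument "commands" is a list that holds one entry, the list of rows, each a list of 7 numbers: the turn, a rotation vector about the tool's x, y, z each as a share of 120 degrees, from -1 to 1, then the shift along the tool's x, y, z each as a share of 0.04 m, from -1 to 1, then the closure in counts, from 0 (fully open) to 255 (shut). A call has 1 to 20 rows; each row shifts and turns the commanded pose from where the row before left it, along the tool's axes as they then stand; what a row does not reach is not made up. A row lasts 1/12 s, in which the tool goes at most 41.7 mm and 7.16 degrees, less where a joint would pass 70% of its speed; a pose out of reach is approached as far as the arm can. A call with a number of a shift or a turn outside -1 to 1 is refused whole. A call with a gripper value outside its range is refused whole. The fingers move at their own pace and stop on an object; "squeeze" is the grip in N (left out, the last holds). Time passes only in rows, so rows that do not move let the fingers close. It gives the time, the measured TCP pose, the force, the opening and the grip force at its end, in the units of the state.
- status.state(): the state, without advancing time (a new reading comes with each control period).
- optics.get_image(name): name is "scene" or "top"; returns a dict with "image" (400x640x3 uint8, red, green, blue), "camera_matrix" (3x3 intrinsics, pixels), "D" ([k1, k2, p1, p2, k3] as OpenCV has them; the pictures are not rectified), "origin" and "attitude" of the camera in the world. Camera axes: x right, y up, looking along -z (the intrinsics and any distortion apply to the point x, -y, -z); pixel columns grow to the right and rows downward; lengths in m; the calibration is good to about 2 mm. A picture is of the moment at which its call begins. There is no depth.
- robot.close_job(): hands the job in; it is judged then, once.
The state is a dict: "t": time; "joint_pos": joint angles; "joint_velocities": joint speeds; "joint_torque": joint torques, N m; "eef_pos": TCP position; "tool_rot": TCP orientation; "contact_force": force on the tool from outside, world axes, zero at the start; "ft_torque": the same for the moment, N m; "opening": opening from 0.0 (shut) to 1.0 (fully open); "grip_force": force on a finger pad.
Only numpy, scipy, OpenCV 4.12 (cv2) and the standard library are available. Lean on these libraries where they do the work, as an engineer would, in place of code of your own. Each camera call takes 0.05 s, during which the arm holds its last target. There are 200 camera calls.

## Working session

There is one attempt and no reset: what is moved stays moved. The work goes in short steps, Python scripts to look and compute and a tool call to move; the robot and the scene stay as the last step left them, time stands still between calls to the robot, and variables do not carry over. Pictures are saved under pics/ and viewed, at most 10 in all, crops included, and the job is handed in when it is done.

Besides the shell and the picture viewer there is one more tool, called after "Request:" as a command line: name --argument value ..., lists and objects as JSON in quotes. move_arm: Moves the arm, as the interface text tells. Shift numbers are shares of 0.04 m and turn numbers shares of 120 degrees, none past 1 either way. Its arguments: {"type":"object","properties":{"commands":{"type":"array"},"squeeze":{"type":"number"}},"required":["commands"]}

```bash
mkdir -p pics
cat > h.py <<'E'
import numpy as np, cv2, pickle
from scipy.spatial.transform import Rotation as R
from station import status, optics, robot
def grab(n,f):
    d=optics.get_image(n); cv2.imwrite(f'pics/{f}.png',d['image'][:,:,::-1]); pickle.dump(d,open(f'pics/{f}.pkl','wb')); return d
def load(f): return pickle.load(open(f'pics/{f}.pkl','rb'))
def Rc(d):
    a=np.array(d['attitude'],float)
    return a if a.shape==(3,3) else R.from_quat(a).as_matrix()
def pix2w(d,uv,z):
    K=np.array(d['camera_matrix'],float);D=np.array(d['D'],float)
    p=cv2.undistortPoints(np.array(uv,float).reshape(-1,1,2),K,D).reshape(-1,2)
    r=np.c_[p[:,0],-p[:,1],-np.ones(len(p))]@Rc(d).T
    o=np.array(d['origin']); z=np.broadcast_to(z,len(p))
    return o+r*((z-o[2])/r[:,2])[:,None]
def w2pix(d,P):
    c=(np.atleast_2d(P)-np.array(d['origin']))@Rc(d)
    c=c*[1,-1,-1]
    return cv2.projectPoints(c,np.zeros(3),np.zeros(3),np.array(d['camera_matrix'],float),np.array(d['D'],float))[0].reshape(-1,2)
E
python3 - <<'E'
from h import *
for n in('scene','top'):
    d=grab(n,n+'0'); print(n,d['origin'],d['attitude'],d['camera_matrix'],d['D'])
print(status.state())
E
```

```text
scene [-0.1232269  -0.57471827  0.65693106] [ 0.44554803 -0.18579033 -0.35025429  0.8026773 ] [[411.47407139   0.         312.7829299 ]
 [  0.         411.47407139 191.08822103]
 [  0.           0.           1.        ]] [-0.03512373  0.          0.          0.          0.        ]
top [0.31823068 0.09118719 1.15566277] [ 0.06394746 -0.07694832 -0.69803211  0.70904221] [[478.36751611   0.         328.00781912]
 [  0.         478.36751611 203.51020712]
 [  0.           0.           1.        ]] [-0.03556587  0.          0.          0.          0.        ]
{'t': 0.1, 'joint_pos': array([-1.29449658,  0.41791754, -0.01028931,  1.6141049 ,  0.0047244 ,
        1.11071856, -0.05297465]), 'joint_velocities': array([ 1.48161754e-03, -2.63513900e-04, -6.34191031e-04, -8.50694366e-05,
       -2.37415661e-04, -1.10949123e-03, -4.39856704e-06]), 'joint_torque': array([ 6.69538622e-04, -8.65827298e+01,  6.79787602e-01, -4.35643744e+01,
        1.91941269e-02,  4.94928725e-03,  2.70212456e-05]), 'eef_pos': array([0.19522278, 0.59339673, 0.23072469]), 'tool_rot': array([ 1.58216397e-01,  9.87404302e-01, -5.61937481e-04, -3.21591744e-05]), 'contact_force': array([-0.70955708,  0.03892643, -0.86092603]), 'ft_torque': array([ 0.02384369,  0.0124762 , -0.01383447]), 'grip_force': 0.0, 'opening': 0.9989271581347183}
```

View pics/top0.png

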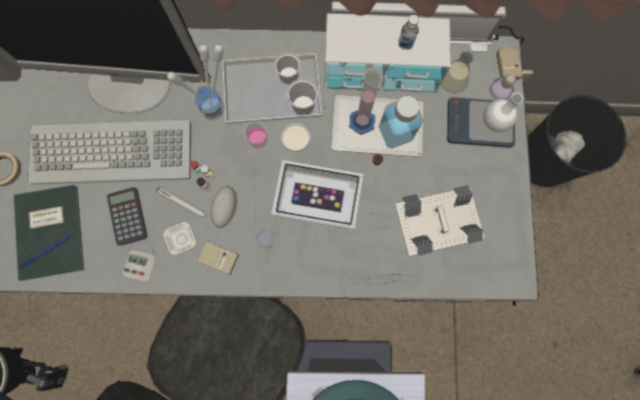

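View pics/scene0.png

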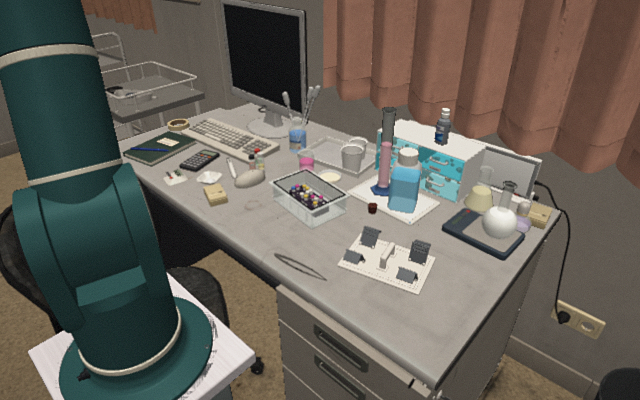

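The top view shows the box centred near (318,194) and the lid near (440,220), with its clips up. The scene view shows the box at about (309,195) and the lid at about (388,260). I'll enlarge both for corner readings.

Run:
```python
import cv2,numpy as np
a=cv2.imread('pics/top0.png'); 
x=cv2.resize(a[180:260,390:490],None,fx=6,fy=6,interpolation=cv2.INTER_CUBIC)
cv2.imwrite('pics/c1.png',x)
y=cv2.resize(a[155:235,265:370],None,fx=6,fy=6,interpolation=cv2.INTER_CUBIC)
cv2.imwrite('pics/c2.png',y)
```

```text
(no output)
```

View pics/c1.png

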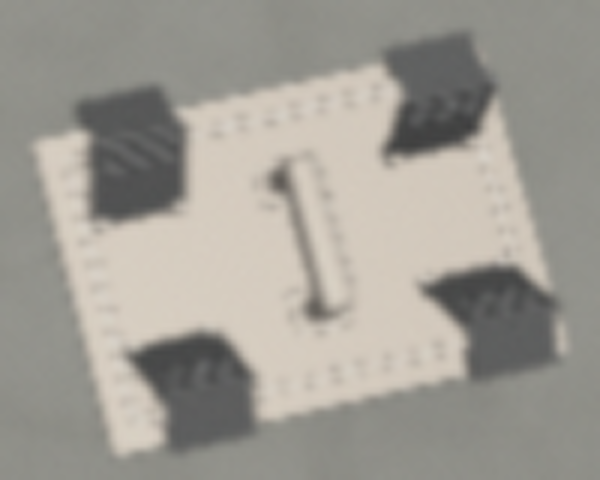

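View pics/c2.png

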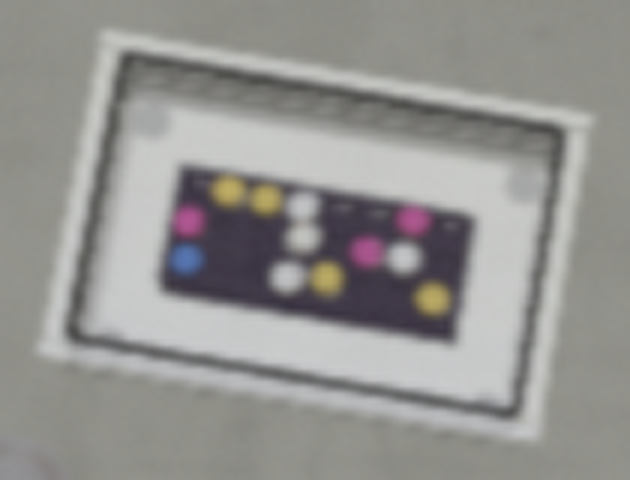

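Box rim corners in the crop: (103,35), (592,118), (537,438), (42,352). Lid plate corners in the crop: (35,142), (120,457), (570,352). The bar's top is centred near (322,235).

```bash
python3 - <<'E'
from h import *
from scipy.optimize import least_squares
d=load('top0')
def c(p,o): return (np.array(p,float)+.5)/6-.5+np.array(o)
b=pix2w(d,c([(103,35),(592,118),(537,438),(42,352)],(265,155)),.062)
l=pix2w(d,c([(35,142),(120,457),(570,352)],(390,180)),.012)
g=pix2w(d,c([(290,158),(318,156),(347,308),(325,312)],(390,180)),.046)
print('box',b.round(4),b.mean(0)); 
for i in range(4): print(np.linalg.norm(b[i]-b[(i+1)%4]),np.degrees(np.arctan2(*(b[(i+1)%4]-b[i])[1::-1])))
print('lid',l.round(4),(l[0]+l[2])/2)
for i in range(2): print(np.linalg.norm(l[i]-l[i+1]),np.degrees(np.arctan2(*(l[i+1]-l[i])[1::-1])))
print('bar',g.mean(0),g.round(4))
E
python3 - <<'E'
import cv2
a=cv2.imread('pics/scene0.png')
cv2.imwrite('pics/c3.png',cv2.resize(a[155:295,260:445],None,fx=4.2,fy=4.2,interpolation=cv2.INTER_CUBIC))
E
```

```text
box [[ 0.642   0.1837  0.062 ]
 [ 0.6118 -0.0099  0.062 ]
 [ 0.4839  0.0114  0.062 ]
 [ 0.5143  0.203   0.062 ]] [0.56299326 0.09705966 0.062     ]
0.19599104641839601 -98.88343235601982
0.129608076191526 170.5126680501433
0.19401046067283298 80.99480864454223
0.12919005031298086 -8.61068982016746
lid [[ 0.5533 -0.0934  0.012 ]
 [ 0.4254 -0.1258  0.012 ]
 [ 0.4704 -0.31    0.012 ]] [ 0.51185289 -0.2017026   0.012     ]
0.13195409609074393 -165.80659679366707
0.18964608485023773 -76.28227247163295
bar [ 0.51162672 -0.20042818  0.046     ] [[ 0.5417 -0.1895  0.046 ]
 [ 0.5427 -0.2007  0.046 ]
 [ 0.482  -0.2102  0.046 ]
 [ 0.4802 -0.2014  0.046 ]]
```

View pics/c3.png

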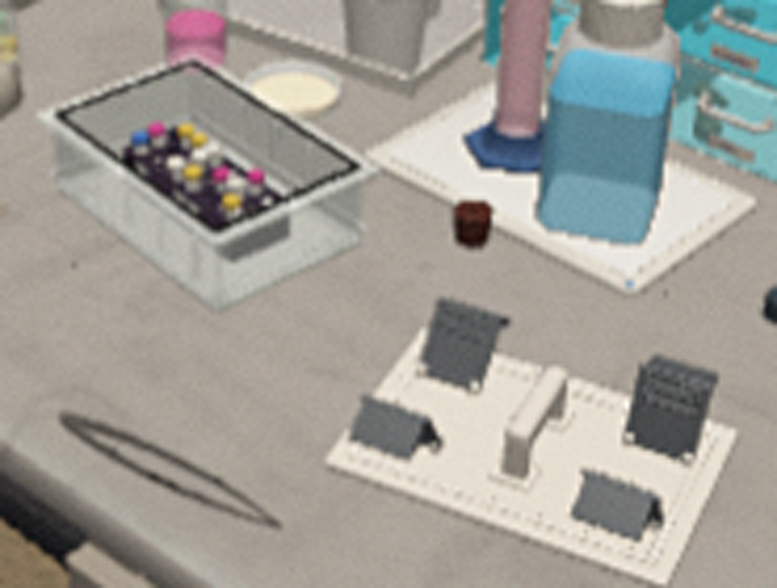

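The scene crop shows the box rim corners at (40,117), (195,60), (378,170), (218,243) and the lid corners at (328,462), (660,582), (738,432). The clips lean about upright. I'll fit both poses jointly.

```bash
cat >> h.py <<'E'
from scipy.optimize import least_squares
def fit(obs,x0,zfix=None):
    # obs: list of (cam dict, local pts Nx3, pix Nx2); x=(x,y,yaw,z)
    def f(x):
        M=R.from_euler('z',x[2]).as_matrix(); r=[]
        for d,L,p in obs: r.append((w2pix(d,np.array(L)@M.T+[x[0],x[1],x[3] if zfix is None else zfix])-p).ravel())
        return np.concatenate(r)
    s=least_squares(f,x0,loss='soft_l1',f_scale=.5); return s.x,f(s.x).reshape(-1,2)
E
python3 - <<'E'
from h import *
t=load('top0');s=load('scene0')
c=lambda p,o,k:(np.array(p,float)+.5)/k-.5+np.array(o)
C=lambda hx,hy,z:np.array([(hx,hy,z),(hx,-hy,z),(-hx,-hy,z),(-hx,hy,z)])
bt=(t,C(.068,.098,.062),c([(103,35),(592,118),(537,438),(42,352)],(265,155),6))
bs=(s,C(.068,.098,.062)[[3,0,1,2]],c([(40,117),(195,60),(378,170),(218,243)],(260,155),4.2))
for o in([bt],[bs],[bt,bs]):
    x,r=fit(o,[.563,.097,-.15,0],0); print('box',x[:2].round(4),np.degrees(x[2]),r.round(2).tolist())
P=C(.066,.096,.005)
lt=(t,P[[0,3,2]],c([(35,142),(120,457),(570,352)],(390,180),6))
G=C(.032,.007,.039)
gt=(t,G,c([(290,158),(318,156),(347,308),(325,312)],(390,180),6))
ls=(s,P[[3,2,1]],c([(328,462),(660,582),(738,432)],(260,155),4.2))
for o in([lt],[gt],[ls],[lt,gt,ls]):
    x,r=fit(o,[.512,-.2,.24,.007],.007); print('lid',x[:2].round(4),np.degrees(x[2]),r.round(2).tolist())
E
```

```text
box [0.5638 0.0972] -8.926584916825623 [[0.15, -1.69], [0.09, -1.64], [0.2, 1.07], [-0.7, 1.03]]
box [0.559  0.0951] -8.15394763873557 [[-1.14, 0.01], [0.2, -1.53], [1.69, -0.36], [-0.22, 1.17]]
box [0.5613 0.0969] -8.512010786681893 [[0.01, -0.4], [0.08, -0.92], [0.61, 1.9], [-0.44, 2.45], [-0.84, -0.65], [0.56, -2.0], [1.66, -0.79], [-0.39, 0.53]]
lid [ 0.512  -0.2023] 13.710361114844195 [[-0.01, -0.02], [-0.45, 0.11], [0.48, -0.1]]
lid [ 0.5118 -0.2008] 10.622353317131058 [[-0.62, -0.12], [0.41, -0.75], [1.43, 0.17], [-0.65, 0.5]]
lid [ 0.5089 -0.2003] 13.263545063130314 [[-1.52, -0.8], [0.77, 0.85], [0.02, -0.23]]
lid [ 0.5115 -0.2013] 13.42643312185404 [[-0.31, -0.05], [-1.02, 0.14], [0.03, 0.31], [-0.98, 0.24], [-0.02, -0.66], [2.28, 0.0], [0.27, 0.62], [-0.41, -1.07], [1.98, 0.35], [0.93, -0.69]]
```

Request:
move_arm --commands '[[[0,0,-0.0528,0,0,0,0],[0,0,-0.0528,0,0,0,0],[0,0,-0.0528,0,0,0,0],[0,0,-0.0528,0,0,0,0],[0,0,-0.0528,0,0,0,0],[0,0,0,0,0,0,0]]]' --squeeze 40

```text
t: 0.6
eef_pos: [0.1953, 0.5935, 0.2309]
tool_rot: [-0.12, 0.993, -0.0, -0.0]
contact_force: [-0.1, -0.3, 0.1]
opening: 1.004
grip_force: 0.0
```

```bash
cat >> h.py <<'E'
def go(p,yaw=None,p0=None,q0=None):
    """total shares along tool axes to reach p (from p0); turn shares to reach tool-y yaw (deg), pointing down"""
    st=status.state(); p0=st['eef_pos'] if p0 is None else p0; M=R.from_quat(st['tool_rot']).as_matrix()
    out={'t':st['t'],'pos':st['eef_pos'].round(4),'yaw_y':np.degrees(np.arctan2(M[1,1],M[0,1])).round(2),'tilt':np.degrees(np.arccos(-M[2,2])).round(2),'F':np.round(st['contact_force'],1),'op':round(st['opening'],3),'grip':round(st['grip_force'],1)}
    if yaw is not None:
        a=np.radians(yaw); y=np.array([np.cos(a),np.sin(a),0]); z=np.array([0,0,-1.]); T=np.c_[np.cross(y,z),y,z]
        out['turn']=(np.degrees(R.from_matrix(M.T@T).as_rotvec())/120).round(4); M=T
    out['shift(after turn)']=(M.T@(np.array(p)-p0)/.04).round(3)
    for k,v in out.items(): print(k,v,end='; ')
    print()
E
python3 - <<'E'
from h import *
go((.5,.2,.231),103.5); go((.5117,-.2015,.10),103.5,(.5,.2,.231))
E
```

```text
t 0.6; pos [0.1953 0.5935 0.2309]; yaw_y 103.8; tilt 0.04; F [-0.1 -0.3  0.1]; op 1.004; grip 0.0; turn [-0.0003 -0.0002  0.0025]; shift(after turn) [-5.1100e+00 -1.1343e+01 -2.0000e-03]; 
t 0.6; pos [0.1953 0.5935 0.2309]; yaw_y 103.8; tilt 0.04; F [-0.1 -0.3  0.1]; op 1.004; grip 0.0; turn [-0.0003 -0.0002  0.0025]; shift(after turn) [ 2.059 -9.828  3.275];
```

Request:
move_arm --commands '[[[0,0,0.0025,-0.1,-0.2,0,0],[0,0,0,-0.2,-0.43,0,0],[0,0,0,-0.3,-0.67,0,0],[0,0,0,-0.3,-0.67,0,0],[0,0,0,-0.3,-0.67,0,0],[0,0,0,-0.3,-0.67,0,0],[0,0,0,-0.3,-0.67,0,0],[0,0,0,-0.3,-0.67,0,0],[0,0,0,-0.3,-0.67,0,0],[0,0,0,-0.3,-0.67,0,0],[0,0,0,-0.3,-0.67,0,0],[0,0,0,-0.3,-0.67,0,0],[0,0,0,-0.3,-0.67,0,0],[0,0,0,-0.3,-0.67,0,0],[0,0,0,-0.3,-0.67,0,0],[0,0,0,-0.3,-0.67,0,0],[0,0,0,-0.3,-0.67,0,0],[0,0,0,-0.21,-0.66,0,0]]]'

```text
t: 2.1
eef_pos: [0.4947, 0.1957, 0.2313]
tool_rot: [-0.112, 0.994, 0.0, 0.0]
contact_force: [0.4, 0.5, -0.3]
opening: 1.003
grip_force: 0.0
```

Request:
move_arm --commands '[[[0,0,0,0.11,-0.55,0,0],[0,0,0,0.13,-0.62,0,0],[0,0,0,0.13,-0.62,0,0],[0,0,0,0.13,-0.62,0,0],[0,0,0,0.13,-0.62,0,0],[0,0,0,0.13,-0.62,0,0],[0,0,0,0.13,-0.62,0,0],[0,0,0,0.13,-0.62,0,0],[0,0,0,0.13,-0.62,0.2,0],[0,0,0,0.13,-0.62,0.3,0],[0,0,0,0.13,-0.62,0.4,0],[0,0,0,0.13,-0.62,0.4,0],[0,0,0,0.13,-0.62,0.4,0],[0,0,0,0.13,-0.62,0.4,0],[0,0,0,0.13,-0.62,0.4,0],[0,0,0,0.13,-0.6,0.3,0],[0,0,0,0,0,0,0]]]'

```text
t: 3.52
eef_pos: [0.5009, -0.2089, 0.1173]
tool_rot: [-0.11, 0.994, -0.001, -0.001]
contact_force: [-0.5, -0.3, -0.5]
opening: 0.999
grip_force: 0.0
```

Run:
```python
from h import *
go((.5117,-.2015,.02),103.5)
d=grab('scene','s1'); a=d['image'][:,:,::-1]
cv2.imwrite('pics/s1c.png',cv2.resize(a[150:310,300:480],None,fx=3.5,fy=3.5,interpolation=cv2.INTER_CUBIC))
```

```text
t 3.5167; pos [ 0.5009 -0.2089  0.1173]; yaw_y 102.6; tilt 0.18; F [-0.5 -0.3 -0.5]; op 0.999; grip 0.0; turn [-0.0004 -0.0015 -0.0075]; shift(after turn) [-0.306  0.117  2.433];
```

View pics/s1c.png

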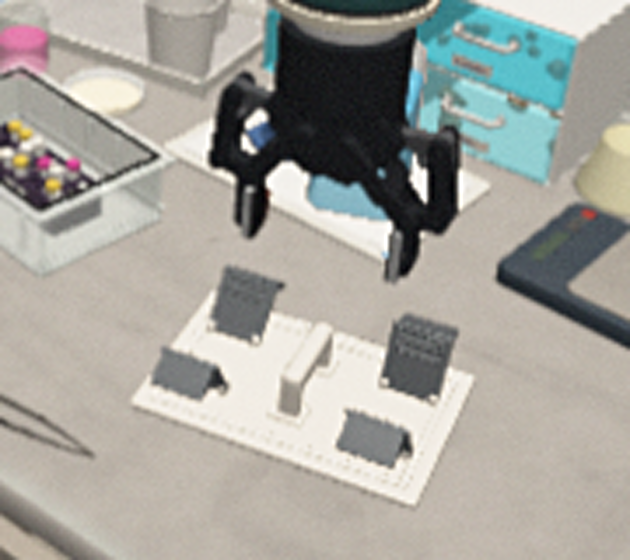

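The gripper is centred over the bar (about (305,365) in the crop) and lies across it. I'm descending with the small correction, then closing.

Request:
move_arm --commands '[[[0,0,-0.0075,0,0,0,0],[0,0,0,-0.15,0.06,0.1,0],[0,0,0,-0.15,0.06,0.3,0],[0,0,0,0,0,0.4,0],[0,0,0,0,0,0.4,0],[0,0,0,0,0,0.4,0],[0,0,0,0,0,0.4,0],[0,0,0,0,0,0.3,0],[0,0,0,0,0,0.13,0],[0,0,0,0,0,0,0],[0,0,0,0,0,0,0]]]'

```text
t: 4.48
eef_pos: [0.5139, -0.1961, 0.0223]
tool_rot: [-0.123, 0.992, -0.0, 0.0]
contact_force: [-0.1, 0.8, -0.0]
opening: 1.001
grip_force: 0.0
```

Request:
move_arm --commands '[[[0,0,0,0,0,0,120],[0,0,0,0,0,0,180],[0,0,0,0,0,0,255],[0,0,0,0,0,0,255],[0,0,0,0,0,0,255],[0,0,0,0,0,0,255],[0,0,0,0,0,0,255],[0,0,0,0,0,0,255],[0,0,0,0,0,0,255],[0,0,0,0,0,0,255]]]' --squeeze 60

```text
t: 5.32
eef_pos: [0.514, -0.1968, 0.0226]
tool_rot: [-0.122, 0.992, -0.0, 0.0]
contact_force: [-0.6, -0.6, 7.8]
opening: 0.153
grip_force: 58.7
```

Request:
move_arm --commands '[[[0,0,0,0,0,-0.1,255],[0,0,0,0,0,-0.2,255],[0,0,0,0,0,-0.3,255],[0,0,0,0,0,-0.4,255],[0,0,0,0,0,-0.4,255],[0,0,0,0,0,-0.4,255],[0,0,0,0,0,-0.3,255],[0,0,0,0,0,-0.2,255],[0,0,0,0,0,-0.1,255],[0,0,0,0,0,0,255],[0,0,0,0,0,0,255],[0,0,0,0,0,0,255]]]'

```text
t: 6.32
eef_pos: [0.5132, -0.1962, 0.1174]
tool_rot: [-0.122, 0.992, 0.0, -0.001]
contact_force: [-0.7, 0.3, -3.9]
opening: 0.148
grip_force: 58.8
```

Run:
```python
from h import *
go((.562,.097,.125),81.4)
d=grab('scene','s2'); a=d['image'][:,:,::-1]
cv2.imwrite('pics/s2c.png',cv2.resize(a[120:300,300:500],None,fx=4,fy=3.3,interpolation=cv2.INTER_CUBIC))
d=grab('top','t2');
```

```text
t 6.3167; pos [ 0.5132 -0.1962  0.1174]; yaw_y 104.07; tilt 0.07; F [-0.7  0.3 -3.9]; op 0.148; grip 58.8; turn [ 1.000e-04 -6.000e-04  1.889e-01]; shift(after turn) [-0.11  7.43 -0.19];
```

View pics/s2c.png

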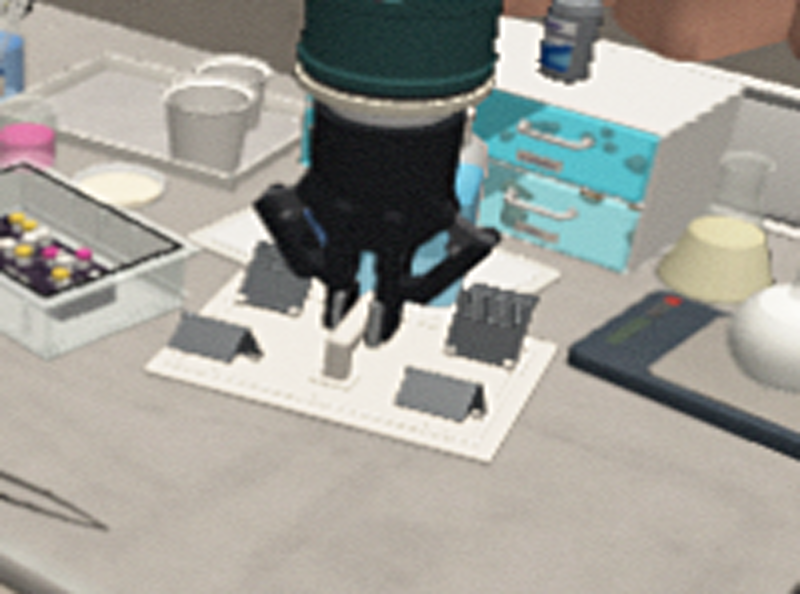

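The lid is lifted level. Its corners in the crop are (147,370), (490,462), (557,347). I'll estimate its offset from the hand and carry it over the box.

Run:
```python
from h import *
s=load('s2')
p=(np.array([(147,370),(490,462),(557,347)])+.5)/[4,3.3]-.5+[300,120]
P=np.array([(-.066,.096,.005),(-.066,-.096,.005),(.066,-.096,.005)])
P0=P.copy();P0[:,2]=0
x,r=fit([(s,P,p)],[.513,-.196,.24,.1],.1018);print(x[:3],np.degrees(x[2]),r)
x,r=fit([(s,P,p)],[.513,-.196,.24,.1]);print(x,np.degrees(x[2]),r)
t=load('t2');a=t['image'][:,:,::-1]
cv2.imwrite('pics/t2c.png',cv2.resize(a[140:260,260:500],None,fx=3.3,fy=4,interpolation=cv2.INTER_CUBIC))
```

```text
[ 0.50567081 -0.19749997  0.24826695] 14.22464841429642 [[-1.27611321 -0.03377136]
 [ 0.08313135  0.19878411]
 [ 0.59938398 -0.51600319]]
[ 0.5168136  -0.19191996  0.2471502   0.09177829] 14.160663417117055 [[ 0.02383072  0.17122866]
 [-0.16381943 -0.04285834]
 [ 0.15669043 -0.12152043]]
```

Request:
move_arm --commands '[[[0,0,0.03,0,0.0,0,255],[0,0,0.05,0,0,0,255],[0,0,0.05,0,0,0,255],[0,0,0.04,0,0,0,255],[0,0,0.019,0,0,0,255],[0,0,0,0,0.15,-0.1,255],[0,0,0,0,0.3,-0.1,255],[0,0,0,-0.01,0.5,0,255],[0,0,0,-0.01,0.6,0,255],[0,0,0,-0.01,0.6,0,255],[0,0,0,-0.01,0.6,0,255],[0,0,0,-0.01,0.6,0,255],[0,0,0,-0.01,0.6,0,255],[0,0,0,-0.01,0.6,0,255],[0,0,0,-0.01,0.6,0,255],[0,0,0,-0.01,0.6,0,255],[0,0,0,-0.01,0.6,0,255],[0,0,0,0,0.6,0,255],[0,0,0,0,0.5,0,255],[0,0,0,0,0.3,0,255]]]'

```text
t: 8.08
eef_pos: [0.5638, 0.1126, 0.126]
tool_rot: [0.073, 0.997, 0.0, -0.0]
contact_force: [-0.9, 0.3, -3.4]
opening: 0.152
grip_force: 58.8
```

Request:
move_arm --commands '[[[0,0,0,0,0.25,0,255],[0,0,0,0,0.05,0,255],[0,0,0,0,0,0,255],[0,0,0,0,0,0,255],[0,0,0,0,0,0,255],[0,0,0,0,0,0,255]]]'

```text
t: 8.58
eef_pos: [0.5658, 0.1204, 0.1262]
tool_rot: [0.076, 0.997, -0.0, 0.0]
contact_force: [0.1, -0.7, -3.0]
opening: 0.15
grip_force: 58.8
```

Run:
```python
from h import *
go((.562,.097,.125),81.4)
for n,f in(('scene','s3'),('top','t3')):
    d=grab(n,f)
a=load('s3')['image'][:,:,::-1]; b=load('t3')['image'][:,:,::-1]
cv2.imwrite('pics/s3c.png',cv2.resize(a[130:250,240:400],None,fx=5,fy=5,interpolation=cv2.INTER_CUBIC))
cv2.imwrite('pics/t3c.png',cv2.resize(b[140:250,250:390],None,fx=5,fy=5,interpolation=cv2.INTER_CUBIC))
```

```text
t 8.5833; pos [0.5658 0.1204 0.1262]; yaw_y 81.32; tilt 0.02; F [ 0.1 -0.7 -3. ]; op 0.15; grip 58.8; turn [-0.0001  0.     -0.0007]; shift(after turn) [ 0.007 -0.593  0.03 ];
```

View pics/s3c.png

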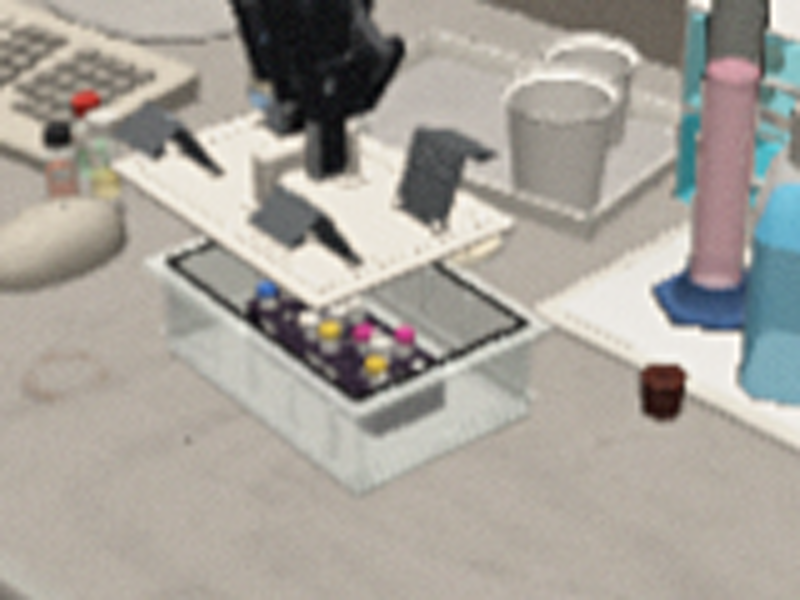

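The lid is about 23 mm too far in +y because I overshot the sum. I'll correct that, lower to hover and look from the top.

Request:
move_arm --commands '[[[0,0,0,0,-0.1,0,255],[0,0,0,0,-0.2,0.1,255],[0,0,0,0,-0.2,0.2,255],[0,0,0,0,-0.09,0.2,255],[0,0,0,0,0,0.15,255],[0,0,0,0,0,0,255],[0,0,0,0,0,0,255],[0,0,0,0,0,0,255]]]'

```text
t: 9.35
eef_pos: [0.5624, 0.0984, 0.1001]
tool_rot: [0.075, 0.997, -0.0, 0.0]
contact_force: [0.6, -1.2, -3.5]
opening: 0.156
grip_force: 58.7
```

Run:
```python
from h import *
go((.562,.097,.08),81.4)
for n,f in(('scene','s4'),('top','t4')): d=grab(n,f)
b=load('t4')['image'][:,:,::-1]
cv2.imwrite('pics/t4c.png',cv2.resize(b[150:240,262:372],None,fx=6.6,fy=6.6,interpolation=cv2.INTER_CUBIC))
t=load('top0');s=load('scene0')
c=lambda p,o,k:(np.array(p,float)+.5)/k-.5+np.array(o)
pt=c([(122,55),(562,132),(517,415),(72,337)],(265,155),6); ps=c([(58,117),(197,63),(362,168),(218,232)],(260,155),4.2)
S=np.array([(1,1),(1,-1),(-1,-1),(-1,1)])
def f(x,w=(1,1)):
    L=np.c_[S*[x[3],x[4]],np.full(4,.0645)]@R.from_euler('z',x[2]).as_matrix().T+[x[0],x[1],0]
    return np.r_[w[0]*(w2pix(t,L)-pt).ravel(),w[1]*(w2pix(s,L[[3,0,1,2]])-ps).ravel()]
for w in((1,0),(0,1),(1,1)):
    q=least_squares(f,[.56,.097,-.15,.06,.09],args=(w,)).x; print(q.round(4),np.degrees(q[2]),f(q).round(1))
```

```text
t 9.35; pos [0.5624 0.0984 0.1001]; yaw_y 81.41; tilt 0.0; F [ 0.6 -1.2 -3.5]; op 0.156; grip 58.7; turn [-0.      0.      0.0001]; shift(after turn) [ 0.004 -0.036  0.503]; 
[ 0.5627  0.0971 -0.1549  0.0571  0.0875] -8.87661950506617 [ 0.4  0.3  0.1 -0.2 -0.1 -0.2 -0.4  0.1  0.5 -1.5 -0.2 -1.2  0.  -1.5
  0.5 -1.4]
[ 0.5571  0.0925 -0.1557  0.0576  0.0868] -8.919061626048675 [ 2.6  2.4  1.8  1.9  1.6  2.4  1.7  2.7  0.1 -0.1 -0.1  0.   0.  -0.2
 -0.1  0.2]
[ 0.5616  0.0965 -0.1564  0.0574  0.0875] -8.963349765385251 [ 0.7  0.5  0.4  0.2  0.2  0.5 -0.2  0.6  0.3 -1.3 -0.2 -1.   0.  -1.2
  0.2 -1. ]
```

View pics/t4c.png

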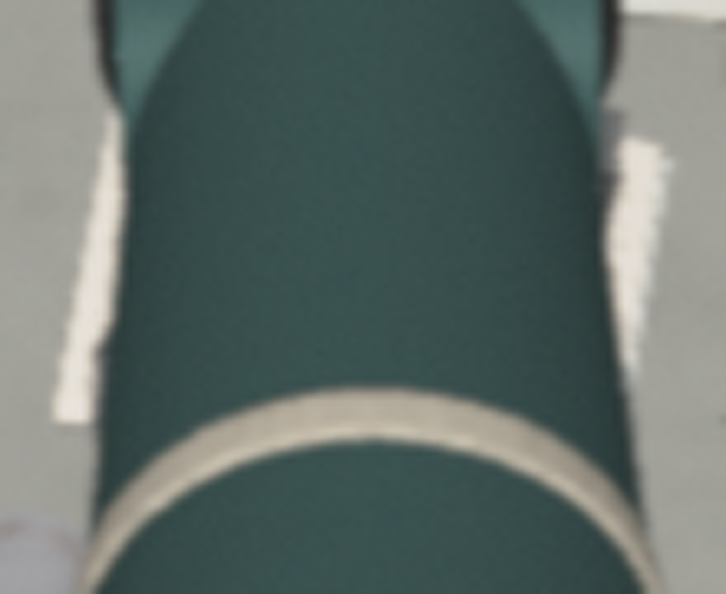

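Only two diagonal lid corners show past the arm, at (670,150) and (53,421) in the crop. That is enough to get the lid's centre from the same camera as the seal.

Run:
```python
from h import *
t=load('t4')
p=(np.array([(670,150),(53,421)])+.5)/6.6-.5+[262,150]
for z in(.0875,.0895):
    w=pix2w(t,p,z); m=w.mean(0); e=w[0]-w[1]; print(w.round(4),m.round(4),np.linalg.norm(e[:2]),np.degrees(np.arctan2(e[1],e[0]))+np.degrees(np.arctan2(.192,.132)))
    x=np.array([np.cos(-.15),np.sin(-.15)]);y=np.array([-x[1],x[0]]); dl=m[:2]-[.5624,.0984]; print('lid-TCP along lid x,y',dl@x,dl@y, 'lid-box',(m[:2]-[.5627,.0971])@x,(m[:2]-[.5627,.0971])@y)
```

```text
[[ 0.6096 -0.0072  0.0875]
 [ 0.5094  0.2049  0.0875]] [0.5595 0.0988 0.0875] 0.23458428169920625 -9.227174418874057
lid-TCP along lid x,y -0.002967845982186384 -1.607334262421842e-06 lid-box -0.003458746877782842 0.0012389636273123538
[[ 0.609  -0.007   0.0895]
 [ 0.509   0.2047  0.0895]] [0.559  0.0988 0.0895] 0.2341450522335247 -9.227174418874057
lid-TCP along lid x,y -0.0034123135415490523 -8.327732562466166e-05 lid-box -0.0039032144371455107 0.001157293635950114
```

Lid and TCP agree with the grasp (0 along y, −3 mm along x). Relative to the box, the lid needs +3.6 mm in x, −1.2 mm in y and −0.3°. I'll apply that and lower slowly.

Request:
move_arm --commands '[[[0,0,0.0025,0,0,0,255],[0,0,0,-0.09,-0.03,0,255],[0,0,0,0,0,0.1,255],[0,0,0,0,0,0.1,255],[0,0,0,0,0,0.05,255],[0,0,0,0,0,0.03,255],[0,0,0,0,0,0.03,255],[0,0,0,0,0,0.03,255],[0,0,0,0,0,0,255],[0,0,0,0,0,0,255],[0,0,0,0,0,0,255]]]'

```text
t: 10.37
eef_pos: [0.5657, 0.0963, 0.0866]
tool_rot: [0.078, 0.997, -0.0, 0.0]
contact_force: [0.7, -0.3, -3.0]
opening: 0.15
grip_force: 58.8
```

Request:
move_arm --commands '[[[0,0,0,0,0,0.03,255],[0,0,0,0,0,0.03,255],[0,0,0,0,0,0.03,255],[0,0,0,0,0,0,255],[0,0,0,0,0,0,255]]]'

```text
t: 10.78
eef_pos: [0.5656, 0.0963, 0.0828]
tool_rot: [0.078, 0.997, -0.0, -0.0]
contact_force: [-0.0, -0.5, -3.3]
opening: 0.147
grip_force: 58.8
```

The tongue has entered with no side force. I'm lowering onto the seal.

Request:
move_arm --commands '[[[0,0,0,0,0,0.03,255],[0,0,0,0,0,0.03,255],[0,0,0,0,0,0,255],[0,0,0,0,0,0,255],[0,0,0,0,0,0,255]]]'

```text
t: 11.2
eef_pos: [0.5656, 0.0963, 0.0805]
tool_rot: [0.078, 0.997, -0.0, -0.0]
contact_force: [-0.1, -0.1, -3.7]
opening: 0.148
grip_force: 58.8
```

Request:
move_arm --commands '[[[0,0,0,0,0,0.015,255],[0,0,0,0,0,0,255],[0,0,0,0,0,0,255],[0,0,0,0,0,0,255]]]'

```text
t: 11.53
eef_pos: [0.5657, 0.0964, 0.08]
tool_rot: [0.078, 0.997, 0.0, 0.0]
contact_force: [0.5, -0.1, -0.2]
opening: 0.148
grip_force: 59.1
```

The lid is resting on the seal (origin 64.4 mm, force down to 0). I'm releasing it, rising and closing the fingers.

Request:
move_arm --commands '[[[0,0,0,0,0,0,150],[0,0,0,0,0,0,60],[0,0,0,0,0,0,0],[0,0,0,0,0,0,0],[0,0,0,0,0,0,0],[0,0,0,0,0,0,0],[0,0,0,0,0,-0.1,0],[0,0,0,0,0,-0.3,0],[0,0,0,0,0,-0.4,0],[0,0,0,0,0,-0.4,0],[0,0,0,0,0,-0.4,0],[0,0,0,0,0,-0.4,0],[0,0,0,0,0,-0.1,100],[0,0,0,0,0,0,255],[0,0,0,0,0,0,255],[0,0,0,0,0,0,255],[0,0,0,0,0,0,255],[0,0,0,0,0,0,255],[0,0,0,0,0,0,255]]]' --squeeze 20

```text
t: 13.12
eef_pos: [0.5655, 0.0963, 0.1635]
tool_rot: [0.078, 0.997, -0.0, -0.0]
contact_force: [-0.5, -0.0, 0.7]
opening: 0.005
grip_force: 0.0
```

```bash
cat >> h.py <<'E'
C0=np.array([.5627,.0969]);YW=np.radians(-8.95);EX=np.array([np.cos(YW),np.sin(YW)]);EY=np.array([-EX[1],EX[0]])
def lid(sx=None,sy=None,dx=4,z=32):
    st=status.state();d=st['eef_pos'][:2]-C0; print('lid mm',(1e3*(d@EX)).round(1),(1e3*(d@EY)).round(1),'z',(1e3*(st['eef_pos'][2]-.0643)).round(1))
    if sx: p=C0+EX*sx*dx/1e3+EY*sy*.062; go((*p,.0643+z/1e3),90+np.degrees(YW))
E
python3 - <<'E'
from h import *
lid(-1,1)
# lid check from top: white/dark outline without viewing
d=grab('scene','s5'); a=d['image'][:,:,::-1]; b=grab('top','t5')['image'][:,:,::-1]
A=cv2.resize(a[140:235,250:365],None,fx=5.6,fy=5.6,interpolation=cv2.INTER_CUBIC); cv2.imwrite('pics/s5c.png',A)
E
```

```text
lid mm 2.8 -0.2 z 99.2
t 13.1167; pos [0.5655 0.0963 0.1635]; yaw_y 81.09; tilt 0.04; F [-0.5 -0.   0.7]; op 0.005; grip 0.0; turn [-0.0002 -0.0003  0.0003]; shift(after turn) [0.171 1.555 1.679];
```

View pics/s5c.png

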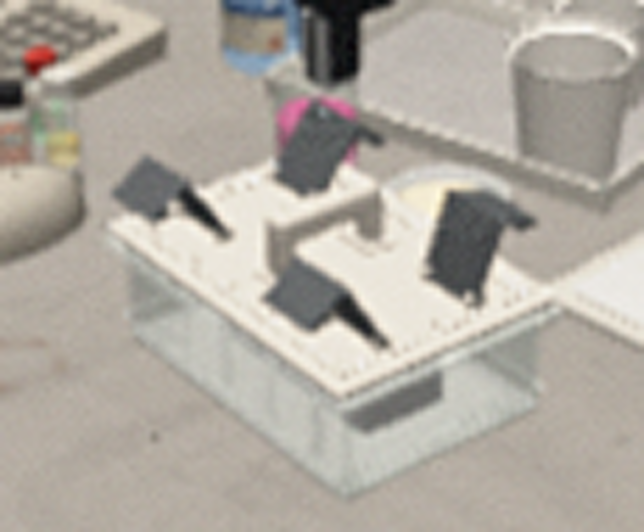

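The lid sits evenly on the box, its near edge running from (108,230) to (345,392) to (560,300). The clips already lean somewhat outward. First clip: A (−x, +y).

Request:
move_arm --commands '[[[0,0,0,0.02,0.2,0,255],[0,0,0,0.05,0.4,0,255],[0,0,0,0.05,0.5,0,255],[0,0,0,0.05,0.35,0,255],[0,0,0,0,0.1,0.1,255],[0,0,0,0,0,0.3,255],[0,0,0,0,0,0.4,255],[0,0,0,0,0,0.4,255],[0,0,0,0,0,0.3,255],[0,0,0,0,0,0.17,255],[0,0,0,0,0,0,255],[0,0,0,0,0,0,255],[0,0,0,0,0,0,255]]]'

```text
t: 14.3
eef_pos: [0.569, 0.1585, 0.0977]
tool_rot: [0.078, 0.997, 0.0, 0.0]
contact_force: [-0.4, 0.9, 1.1]
opening: 0.001
grip_force: 0.0
```

```bash
python3 -c "
from h import *
lid(-1,1,38,32)"
```

```text
lid mm -3.4 61.8 z 33.4
t 14.3; pos [0.569  0.1585 0.0977]; yaw_y 81.08; tilt 0.05; F [-0.4  0.9  1.1]; op 0.001; grip 0.0; turn [0.0001 0.0004 0.0002]; shift(after turn) [0.866 0.005 0.036];
```

Request:
move_arm --commands '[[[0,0,0,0.06,0,0,255],[0,0,0,0.1,0,0.02,255],[0,0,0,0.1,0,0.02,255],[0,0,0,0.1,0,0,255],[0,0,0,0.1,0,0,255],[0,0,0,0.1,0,0,255],[0,0,0,0.1,0,0,255],[0,0,0,0.1,0,0,255],[0,0,0,0.1,0,0,255],[0,0,0,0.05,0,0.01,255],[0,0,0,0,0,0,255],[0,0,0,0,0,0,255]]]'

```text
t: 15.3
eef_pos: [0.5325, 0.1643, 0.0951]
tool_rot: [0.078, 0.997, -0.0, 0.0]
contact_force: [0.2, 0.3, 0.2]
opening: 0.003
grip_force: 0.0
```

Request:
move_arm --commands '[[[0,0,0,0.075,0,0.05,255],[0,0,0,0.075,0,0.07,255],[0,0,0,0.04,0,0.06,255],[0,0,0,0.04,0,0.07,255],[0,0,0,0.03,0,0.04,255],[0,0,0,0.03,0,0.03,255],[0,0,0,0,0,0,255],[0,0,0,0,0,0,255],[0,0,0,0,0,0,255]]]'

```text
t: 16.05
eef_pos: [0.5212, 0.1661, 0.0824]
tool_rot: [0.078, 0.997, -0.0, 0.0]
contact_force: [-0.4, -0.3, -0.1]
opening: -0.001
grip_force: 0.0
```

```bash
python3 -c "
from h import *
lid(-1,1,52,16)"
```

```text
lid mm -51.7 61.9 z 18.1
t 16.05; pos [0.5212 0.1661 0.0824]; yaw_y 81.09; tilt 0.01; F [-0.4 -0.3 -0.1]; op -0.001; grip 0.0; turn [-0.      0.0001  0.0003]; shift(after turn) [0.007 0.003 0.053];
```

Request:
move_arm --commands '[[[0,0,0,0,0,0.025,255],[0,0,0,0,0,0.025,255],[0,0,0,0,0,0.01,255],[0,0,0,0,0,0,255],[0,0,0,0,0,0,255]]]'

```text
t: 16.47
eef_pos: [0.5211, 0.1661, 0.0799]
tool_rot: [0.078, 0.997, -0.0, -0.0]
contact_force: [-0.6, -0.2, 0.9]
opening: -0.001
grip_force: 0.0
```

Request:
move_arm --commands '[[[0,0,0,0,0,0.01,255],[0,0,0,0,0,0.01,255],[0,0,0,0,0,0.01,255],[0,0,0,0,0,0,255]]]'

```text
t: 16.8
eef_pos: [0.521, 0.1661, 0.0786]
tool_rot: [0.078, 0.997, -0.0, -0.0]
contact_force: [0.9, -0.6, -0.3]
opening: 0.002
grip_force: 0.0
```

Request:
move_arm --commands '[[[0,0,0,0,0,0.01,255],[0,0,0,0,0,0.01,255],[0,0,0,0,0,0,255],[0,0,0,0,0,0,255]]]'

```text
t: 17.13
eef_pos: [0.5211, 0.1661, 0.0779]
tool_rot: [0.078, 0.997, -0.0, -0.0]
contact_force: [0.3, -0.1, 0.6]
opening: 0.002
grip_force: 0.0
```

Request:
move_arm --commands '[[[0,0,0,0,0,0.01,255],[0,0,0,0,0,0.01,255],[0,0,0,0,0,0,255],[0,0,0,0,0,0,255]]]'

```text
t: 17.47
eef_pos: [0.5211, 0.1661, 0.0771]
tool_rot: [0.078, 0.997, -0.0, -0.0]
contact_force: [-0.7, -0.5, 1.8]
opening: 0.003
grip_force: 0.7
```

Request:
move_arm --commands '[[[0,0,0,0,0,0.01,255],[0,0,0,0,0,0.01,255],[0,0,0,0,0,0,255]]]'

```text
t: 17.72
eef_pos: [0.5211, 0.1662, 0.0764]
tool_rot: [0.078, 0.997, 0.0, -0.0]
contact_force: [-2.1, 0.9, 5.8]
opening: -0.002
grip_force: 2.7
```

Request:
move_arm --commands '[[[0,0,0,0,0,0.01,255],[0,0,0,0,0,0.01,255],[0,0,0,0,0,0,255]]]'

```text
t: 17.97
eef_pos: [0.521, 0.1662, 0.0757]
tool_rot: [0.078, 0.997, 0.0, -0.0]
contact_force: [-3.7, -0.6, 8.8]
opening: 0.001
grip_force: 4.3
```

Request:
move_arm --commands '[[[0,0,0,0,0,0.01,255],[0,0,0,0,0,0,255],[0,0,0,0,0,0,255]]]'

```text
t: 18.22
eef_pos: [0.521, 0.1662, 0.0754]
tool_rot: [0.078, 0.997, 0.0, -0.0]
contact_force: [-4.0, -0.2, 11.0]
opening: 0.002
grip_force: 5.0
```

Request:
move_arm --commands '[[[0,0,0,0,0,0.01,255],[0,0,0,0,0,0,255],[0,0,0,0,0,0,255]]]'

```text
t: 18.47
eef_pos: [0.521, 0.1663, 0.0751]
tool_rot: [0.078, 0.997, 0.0, -0.0]
contact_force: [-5.0, 0.0, 12.0]
opening: -0.005
grip_force: 5.9
```

Request:
move_arm --commands '[[[0,0,0,0,0,0.01,255],[0,0,0,0,0,0,255],[0,0,0,0,0,0,255]]]'

```text
t: 18.72
eef_pos: [0.5209, 0.1662, 0.0748]
tool_rot: [0.078, 0.997, 0.0, -0.0]
contact_force: [-6.5, 0.3, 14.7]
opening: -0.001
grip_force: 7.1
```

Request:
move_arm --commands '[[[0,0,0,0,0,0.01,255],[0,0,0,0,0,0,255],[0,0,0,0,0,0,255]]]'

```text
t: 18.97
eef_pos: [0.5209, 0.1663, 0.0745]
tool_rot: [0.078, 0.997, 0.0, -0.0]
contact_force: [-8.2, -0.6, 18.0]
opening: -0.002
grip_force: 8.5
```

Contact seems to lie too near the hinge: it began at z≈13 mm, so the tip is narrower than I took it to be. I'll back off and press further out on the pad.

Request:
move_arm --commands '[[[0,0,0,0,0,-0.1,255],[0,0,0,0,0,-0.1,255],[0,0,0,0.1,0,0,255],[0,0,0,0.1,0,0,255],[0,0,0,0,0,0,255],[0,0,0,0,0,0.05,255],[0,0,0,0,0,0,255],[0,0,0,0,0,0,255]]]'

```text
t: 19.63
eef_pos: [0.5131, 0.1672, 0.0797]
tool_rot: [0.078, 0.997, -0.0, -0.0]
contact_force: [0.0, -0.3, -0.7]
opening: 0.0
grip_force: 0.0
```

```bash
python3 -c "
from h import *
lid(-1,1,60,14)"
```

```text
lid mm -59.9 61.8 z 15.4
t 19.6333; pos [0.5131 0.1672 0.0797]; yaw_y 81.09; tilt 0.02; F [ 0.  -0.3 -0.7]; op 0.0; grip 0.0; turn [-0.0002 -0.0001  0.0003]; shift(after turn) [0.002 0.006 0.034];
```

Request:
move_arm --commands '[[[0,0,0,0,0,0.02,255],[0,0,0,0,0,0.02,255],[0,0,0,0,0,0,255]]]'

```text
t: 19.88
eef_pos: [0.5132, 0.1672, 0.0781]
tool_rot: [0.078, 0.997, -0.0, -0.0]
contact_force: [-0.1, -0.0, 0.5]
opening: 0.003
grip_force: 0.0
```

Request:
move_arm --commands '[[[0,0,0,0,0,0.015,255],[0,0,0,0,0,0.01,255],[0,0,0,0,0,0,255]]]'

```text
t: 20.13
eef_pos: [0.5132, 0.1673, 0.0772]
tool_rot: [0.078, 0.997, -0.0, -0.0]
contact_force: [-0.2, 0.7, -0.5]
opening: -0.001
grip_force: 0.0
```

Request:
move_arm --commands '[[[0,0,0,0,0,0.01,255],[0,0,0,0,0,0.01,255],[0,0,0,0,0,0,255]]]'

```text
t: 20.38
eef_pos: [0.5132, 0.1673, 0.0765]
tool_rot: [0.078, 0.997, -0.0, -0.0]
contact_force: [-0.6, 0.6, 1.2]
opening: 0.001
grip_force: 0.8
```

Request:
move_arm --commands '[[[0,0,0,0,0,0.01,255],[0,0,0,0,0,0.01,255],[0,0,0,0,0,0,255]]]'

```text
t: 20.63
eef_pos: [0.5132, 0.1674, 0.0759]
tool_rot: [0.078, 0.997, 0.0, -0.0]
contact_force: [-1.9, -0.9, 6.2]
opening: -0.001
grip_force: 3.2
```

Request:
move_arm --commands '[[[0,0,0,0,0,0.01,255],[0,0,0,0,0,0,255]]]'

```text
t: 20.8
eef_pos: [0.5131, 0.1674, 0.0756]
tool_rot: [0.078, 0.997, 0.0, -0.0]
contact_force: [-4.3, -0.8, 8.9]
opening: 0.003
grip_force: 4.3
```

Request:
move_arm --commands '[[[0,0,0,0,0,0.01,255],[0,0,0,0,0,0,255]]]'

```text
t: 20.97
eef_pos: [0.5131, 0.1674, 0.0752]
tool_rot: [0.078, 0.997, 0.0, -0.0]
contact_force: [-5.2, -0.3, 10.6]
opening: 0.002
grip_force: 5.4
```

Request:
move_arm --commands '[[[0,0,0,0,0,0.01,255],[0,0,0,0,0,0,255]]]'

```text
t: 21.13
eef_pos: [0.5131, 0.1674, 0.0749]
tool_rot: [0.078, 0.997, 0.0, -0.0]
contact_force: [-5.1, -1.4, 13.6]
opening: -0.001
grip_force: 6.2
```

Request:
move_arm --commands '[[[0,0,0,0,0,0.01,255],[0,0,0,0,0,0,255]]]'

```text
t: 21.3
eef_pos: [0.5131, 0.1675, 0.0745]
tool_rot: [0.078, 0.997, 0.0, -0.0]
contact_force: [-5.9, -0.6, 13.2]
opening: -0.002
grip_force: 6.6
```

Request:
move_arm --commands '[[[0,0,0,0,0,0.005,255],[0,0,0,0,0,0,255]]]'

```text
t: 21.47
eef_pos: [0.513, 0.1675, 0.0744]
tool_rot: [0.078, 0.997, 0.0, -0.0]
contact_force: [-6.2, -0.9, 14.6]
opening: 0.003
grip_force: 6.8
```

Request:
move_arm --commands '[[[0,0,0,0,0,0.007,255],[0,0,0,0,0,0,255]]]'

```text
t: 21.63
eef_pos: [0.513, 0.1675, 0.0739]
tool_rot: [0.078, 0.997, 0.0, -0.0]
contact_force: [-5.0, 0.1, 8.4]
opening: -0.002
grip_force: 4.4
```

Request:
move_arm --commands '[[[0,0,0,0,0,0.007,255],[0,0,0,0,0,0,255]]]'

```text
t: 21.8
eef_pos: [0.5129, 0.1675, 0.0736]
tool_rot: [0.078, 0.997, 0.0, -0.0]
contact_force: [-4.0, 0.1, 7.8]
opening: 0.003
grip_force: 4.2
```

Request:
move_arm --commands '[[[0,0,0,0,0,0.007,255],[0,0,0,0,0,0,255]]]'

```text
t: 21.97
eef_pos: [0.5129, 0.1675, 0.0734]
tool_rot: [0.078, 0.997, 0.0, -0.0]
contact_force: [-6.2, 0.3, 11.8]
opening: 0.0
grip_force: 5.9
```

Request:
move_arm --commands '[[[0,0,0,0,0,0.005,255],[0,0,0,0,0,0,255]]]'

```text
t: 22.13
eef_pos: [0.5132, 0.1674, 0.0729]
tool_rot: [0.078, 0.997, 0.0, 0.0]
contact_force: [-0.6, 0.5, 1.8]
opening: 0.001
grip_force: 1.0
```

Request:
move_arm --commands '[[[0,0,0,0,0,0.005,255],[0,0,0,0,0,0,255]]]'

```text
t: 22.3
eef_pos: [0.5132, 0.1674, 0.0727]
tool_rot: [0.078, 0.997, 0.0, 0.0]
contact_force: [-1.3, 1.3, 3.5]
opening: 0.0
grip_force: 2.2
```

Request:
move_arm --commands '[[[0,0,0,0,0,0.005,255],[0,0,0,0,0,0,255]]]'

```text
t: 22.47
eef_pos: [0.5132, 0.1674, 0.0725]
tool_rot: [0.078, 0.997, 0.0, 0.0]
contact_force: [-2.2, 1.1, 4.6]
opening: -0.003
grip_force: 2.4
```

Request:
move_arm --commands '[[[0,0,0,0,0,-0.025,255],[0,0,0,0,0,0,255],[0,0,0,0,0,0,255]]]'

```text
t: 22.72
eef_pos: [0.5132, 0.1672, 0.0734]
tool_rot: [0.078, 0.997, -0.0, -0.0]
contact_force: [0.6, 0.2, 0.1]
opening: -0.002
grip_force: 0.0
```

Run:
```python
from h import *
lid(1,-1,4,60)
st=status.state();p=st['eef_pos']
```

```text
lid mm -59.8 61.7 z 9.1
t 22.7167; pos [0.5132 0.1672 0.0734]; yaw_y 81.08; tilt 0.02; F [0.6 0.2 0.1]; op -0.002; grip 0.0; turn [-0.0002  0.      0.0003]; shift(after turn) [-1.596 -3.092 -1.274];
```

Clip A holds: no force on the finger at 9.1 mm. Next is the diagonal clip C (+x, −y).

Request:
move_arm --commands '[[[0,0,0,0,0,-0.1,255],[0,0,0,0,0,-0.3,255],[0,0,0,0,0,-0.4,255],[0,0,0,0,0,-0.4,255],[0,0,0,-0.1,-0.15,-0.15,255],[0,0,0,-0.2,-0.4,0,255],[0,0,0,-0.3,-0.6,0,255],[0,0,0,-0.3,-0.6,0,255],[0,0,0,-0.3,-0.6,0,255],[0,0,0,-0.25,-0.45,0,255],[0,0,0,-0.15,-0.29,0,255],[0,0,0,0,0,0.1,255],[0,0,0,0,0,0.3,255],[0,0,0,0,0,0.3,255],[0,0,0,0,0,0.08,255],[0,0,0,0,0,0,255],[0,0,0,0,0,0,255]]]'

```text
t: 24.13
eef_pos: [0.557, 0.0358, 0.0959]
tool_rot: [0.077, 0.997, -0.0, -0.0]
contact_force: [-0.6, 0.3, 0.2]
opening: 0.0
grip_force: 0.0
```

```bash
python3 -c "
from h import *
lid(1,-1,40,32)"
```

```text
lid mm 3.9 -61.2 z 31.6
t 24.1333; pos [0.557  0.0358 0.0959]; yaw_y 81.14; tilt 0.05; F [-0.6  0.3  0.2]; op 0.0; grip 0.0; turn [-0.0002 -0.0004  0.0008]; shift(after turn) [-0.903 -0.019 -0.011];
```

Request:
move_arm --commands '[[[0,0,0,-0.06,-0.02,0,255],[0,0,0,-0.1,0,0,255],[0,0,0,-0.1,0,0,255],[0,0,0,-0.1,0,0,255],[0,0,0,-0.1,0,0,255],[0,0,0,-0.1,0,0,255],[0,0,0,-0.1,0,0,255],[0,0,0,-0.1,0,0,255],[0,0,0,-0.1,0,0,255],[0,0,0,-0.05,0,0.01,255],[0,0,0,-0.075,0,0.05,255],[0,0,0,-0.075,0,0.06,255],[0,0,0,-0.06,0,0.06,255],[0,0,0,-0.06,0,0.06,255],[0,0,0,-0.1,0,0.05,255],[0,0,0,-0.1,0,0.05,255],[0,0,0,-0.02,0,0.05,255],[0,0,0,0,0,0,255],[0,0,0,0,0,0,255]]]'

```text
t: 25.72
eef_pos: [0.6125, 0.0258, 0.0806]
tool_rot: [0.078, 0.997, -0.0, -0.0]
contact_force: [0.9, 0.2, -0.6]
opening: -0.001
grip_force: 0.0
```

```bash
python3 -c "
from h import *
lid(1,-1,60,12.5)"
```

```text
lid mm 60.2 -62.5 z 16.3
t 25.7167; pos [0.6125 0.0258 0.0806]; yaw_y 81.09; tilt 0.01; F [ 0.9  0.2 -0.6]; op -0.001; grip 0.0; turn [-0.0001 -0.0001  0.0003]; shift(after turn) [0.006 0.013 0.094];
```

Request:
move_arm --commands '[[[0,0,0,0,0,0.02,255],[0,0,0,0,0,0.02,255],[0,0,0,0,0,0,255]]]'

```text
t: 25.97
eef_pos: [0.6128, 0.0258, 0.0794]
tool_rot: [0.078, 0.997, 0.0, 0.0]
contact_force: [0.3, -0.1, 3.9]
opening: -0.001
grip_force: 2.2
```

Request:
move_arm --commands '[[[0,0,0,0,0,0.02,255],[0,0,0,0,0,0.015,255],[0,0,0,0,0,0,255]]]'

```text
t: 26.22
eef_pos: [0.6133, 0.0258, 0.0783]
tool_rot: [0.078, 0.997, 0.0, 0.001]
contact_force: [3.3, -0.6, 5.7]
opening: 0.002
grip_force: 3.0
```

Request:
move_arm --commands '[[[0,0,0,0,0,0.01,255],[0,0,0,0,0,0.01,255],[0,0,0,0,0,0,255]]]'

```text
t: 26.47
eef_pos: [0.6135, 0.0258, 0.0777]
tool_rot: [0.078, 0.997, 0.0, 0.001]
contact_force: [3.4, -1.0, 6.5]
opening: 0.002
grip_force: 3.6
```

Request:
move_arm --commands '[[[0,0,0,0,0,0.01,255],[0,0,0,0,0,0,255]]]'

```text
t: 26.63
eef_pos: [0.6136, 0.0258, 0.0774]
tool_rot: [0.078, 0.997, 0.0, 0.001]
contact_force: [3.2, -0.7, 7.7]
opening: -0.002
grip_force: 3.9
```

Request:
move_arm --commands '[[[0,0,0,0,0,0.01,255],[0,0,0,0,0,0.01,255],[0,0,0,0,0,0,255]]]'

```text
t: 26.88
eef_pos: [0.6139, 0.0258, 0.0767]
tool_rot: [0.078, 0.997, 0.0, 0.002]
contact_force: [4.8, 0.5, 10.1]
opening: -0.0
grip_force: 4.4
```

Request:
move_arm --commands '[[[0,0,0,0,0,0.01,255],[0,0,0,0,0,0.01,255],[0,0,0,0,0,0,255]]]'

```text
t: 27.13
eef_pos: [0.6142, 0.0258, 0.0761]
tool_rot: [0.078, 0.997, 0.0, 0.002]
contact_force: [5.1, -0.8, 11.1]
opening: 0.001
grip_force: 4.9
```

Request:
move_arm --commands '[[[0,0,0,0,0,0.01,255],[0,0,0,0,0,0,255]]]'

```text
t: 27.3
eef_pos: [0.6143, 0.0257, 0.0758]
tool_rot: [0.078, 0.997, 0.0, 0.002]
contact_force: [6.1, -0.3, 9.7]
opening: 0.001
grip_force: 5.1
```

Request:
move_arm --commands '[[[0,0,0,0,0,0.01,255],[0,0,0,0,0,0,255]]]'

```text
t: 27.47
eef_pos: [0.6145, 0.0257, 0.0755]
tool_rot: [0.078, 0.997, 0.0, 0.002]
contact_force: [6.2, -0.3, 11.5]
opening: 0.002
grip_force: 5.5
```

Request:
move_arm --commands '[[[0,0,0,0,0,0.01,255],[0,0,0,0,0,0.008,255],[0,0,0,0,0,0,255]]]'

```text
t: 27.72
eef_pos: [0.6146, 0.0257, 0.0749]
tool_rot: [0.078, 0.997, 0.0, 0.002]
contact_force: [8.1, -2.0, 10.9]
opening: 0.002
grip_force: 5.2
```

Request:
move_arm --commands '[[[0,0,0,0,0,0.01,255],[0,0,0,0,0,0,255]]]'

```text
t: 27.88
eef_pos: [0.6148, 0.0257, 0.0746]
tool_rot: [0.078, 0.997, 0.0, 0.003]
contact_force: [7.3, -1.3, 13.3]
opening: -0.0
grip_force: 6.3
```

Request:
move_arm --commands '[[[0,0,0,0,0,0.01,255],[0,0,0,0,0,0,255]]]'

```text
t: 28.05
eef_pos: [0.6145, 0.0257, 0.0739]
tool_rot: [0.078, 0.997, 0.0, 0.002]
contact_force: [7.2, -1.7, 8.9]
opening: 0.0
grip_force: 4.9
```

Request:
move_arm --commands '[[[0,0,0,0,0,0.007,255],[0,0,0,0,0,0,255]]]'

```text
t: 28.22
eef_pos: [0.614, 0.0257, 0.0734]
tool_rot: [0.078, 0.997, 0.0, 0.002]
contact_force: [0.7, -0.4, 0.1]
opening: -0.0
grip_force: 0.0
```

Clip C has clicked: the force dropped to 0 at 9.1 mm. Next is B (−x, −y).

Request:
move_arm --commands '[[[0,0,0,0,0,-0.1,255],[0,0,0,0,0,-0.3,255],[0,0,0,0,0,-0.4,255],[0,0,0,0,0,-0.4,255],[0,0,0,0.1,0,-0.15,255],[0,0,0,0.3,0,0,255],[0,0,0,0.4,0,0,255],[0,0,0,0.4,0,0,255],[0,0,0,0.3,0,0,255],[0,0,0,0.1,0,0,255],[0,0,0,0,0,0.1,255],[0,0,0,0,0,0.3,255],[0,0,0,0,0,0.3,255],[0,0,0,0,0,0.08,255],[0,0,0,0,0,0,255],[0,0,0,0,0,0,255]]]'

```text
t: 29.55
eef_pos: [0.5492, 0.0354, 0.0945]
tool_rot: [0.078, 0.997, -0.0, -0.0]
contact_force: [-0.6, -0.4, -0.2]
opening: -0.001
grip_force: 0.0
```

```bash
python3 -c "
from h import *
lid(-1,-1,40,32)"
```

```text
lid mm -3.7 -62.8 z 30.2
t 29.55; pos [0.5492 0.0354 0.0945]; yaw_y 81.07; tilt 0.07; F [-0.6 -0.4 -0.2]; op -0.001; grip 0.0; turn [-0.0004 -0.0004  0.0002]; shift(after turn) [ 0.907  0.021 -0.046];
```

Request:
move_arm --commands '[[[0,0,0,0.06,0.02,-0.03,255],[0,0,0,0.1,0,-0.01,255],[0,0,0,0.1,0,0,255],[0,0,0,0.1,0,0,255],[0,0,0,0.1,0,0,255],[0,0,0,0.1,0,0,255],[0,0,0,0.1,0,0,255],[0,0,0,0.1,0,0,255],[0,0,0,0.1,0,0,255],[0,0,0,0.05,0,0.01,255],[0,0,0,0.075,0,0.05,255],[0,0,0,0.075,0,0.06,255],[0,0,0,0.06,0,0.06,255],[0,0,0,0.06,0,0.06,255],[0,0,0,0.1,0,0.05,255],[0,0,0,0.1,0,0.05,255],[0,0,0,0.02,0,0.05,255],[0,0,0,0,0,0,255],[0,0,0,0,0,0,255]]]'

```text
t: 31.13
eef_pos: [0.4941, 0.0452, 0.081]
tool_rot: [0.078, 0.997, -0.0, -0.0]
contact_force: [0.3, 0.6, -0.7]
opening: 0.001
grip_force: 0.0
```

Request:
move_arm --commands '[[[0,0,0,0,0,0.02,255],[0,0,0,0,0,0.02,255],[0,0,0,0,0,0,255]]]'

```text
t: 31.38
eef_pos: [0.4942, 0.0452, 0.0795]
tool_rot: [0.078, 0.997, -0.0, 0.0]
contact_force: [1.4, 0.3, 1.9]
opening: 0.002
grip_force: 0.7
```

Request:
move_arm --commands '[[[0,0,0,0,0,0.02,255],[0,0,0,0,0,0.015,255],[0,0,0,0,0,0,255]]]'

```text
t: 31.63
eef_pos: [0.4941, 0.0453, 0.0782]
tool_rot: [0.078, 0.997, 0.0, -0.0]
contact_force: [-2.3, 1.2, 3.7]
opening: -0.005
grip_force: 2.2
```

Request:
move_arm --commands '[[[0,0,0,0,0,0.01,255],[0,0,0,0,0,0.01,255],[0,0,0,0,0,0,255]]]'

```text
t: 31.88
eef_pos: [0.494, 0.0453, 0.0775]
tool_rot: [0.078, 0.997, 0.0, -0.0]
contact_force: [-4.0, 0.2, 9.6]
opening: -0.002
grip_force: 4.5
```

Request:
move_arm --commands '[[[0,0,0,0,0,0.01,255],[0,0,0,0,0,0.01,255],[0,0,0,0,0,0,255]]]'

```text
t: 32.13
eef_pos: [0.4938, 0.0454, 0.0767]
tool_rot: [0.078, 0.997, 0.0, -0.0]
contact_force: [-6.1, 1.2, 13.1]
opening: -0.002
grip_force: 6.4
```

Request:
move_arm --commands '[[[0,0,0,0,0,0.01,255],[0,0,0,0,0,0,255]]]'

```text
t: 32.3
eef_pos: [0.4936, 0.0454, 0.0763]
tool_rot: [0.078, 0.997, 0.0, -0.001]
contact_force: [-6.9, 1.5, 14.0]
opening: -0.0
grip_force: 6.9
```

Request:
move_arm --commands '[[[0,0,0,0,0,0.01,255],[0,0,0,0,0,0,255]]]'

```text
t: 32.47
eef_pos: [0.4934, 0.0455, 0.0759]
tool_rot: [0.078, 0.997, 0.0, -0.001]
contact_force: [-9.1, 1.9, 16.6]
opening: -0.001
grip_force: 7.4
```

Request:
move_arm --commands '[[[0,0,0,0,0,0.006,255],[0,0,0,0,0,0,255]]]'

```text
t: 32.63
eef_pos: [0.4933, 0.0455, 0.0757]
tool_rot: [0.078, 0.997, 0.0, -0.001]
contact_force: [-9.9, 2.1, 16.0]
opening: 0.001
grip_force: 7.7
```

Request:
move_arm --commands '[[[0,0,0,0.03,0,0.004,255],[0,0,0,0,0,0,255]]]'

```text
t: 32.8
eef_pos: [0.4925, 0.0457, 0.0755]
tool_rot: [0.078, 0.997, 0.0, -0.0]
contact_force: [-6.3, 2.1, 10.9]
opening: -0.001
grip_force: 5.4
```

Request:
move_arm --commands '[[[0,0,0,0.02,0,0.006,255],[0,0,0,0,0,0,255]]]'

```text
t: 32.97
eef_pos: [0.4921, 0.0458, 0.0753]
tool_rot: [0.078, 0.997, 0.0, 0.0]
contact_force: [-2.7, 0.1, 10.3]
opening: -0.001
grip_force: 4.7
```

Request:
move_arm --commands '[[[0,0,0,0.01,0,0.006,255],[0,0,0,0,0,0,255]]]'

```text
t: 33.13
eef_pos: [0.492, 0.0458, 0.0752]
tool_rot: [0.078, 0.997, 0.0, 0.0]
contact_force: [-3.5, 0.4, 10.4]
opening: 0.0
grip_force: 5.2
```

Force is well down. I'm carrying on.

Request:
move_arm --commands '[[[0,0,0,0,0,0.01,255],[0,0,0,0,0,0,255]]]'

```text
t: 33.3
eef_pos: [0.4918, 0.0458, 0.0747]
tool_rot: [0.078, 0.997, 0.0, 0.0]
contact_force: [-3.1, 2.0, 10.2]
opening: 0.004
grip_force: 5.1
```

Request:
move_arm --commands '[[[0,0,0,0.01,0,0.01,255],[0,0,0,0,0,0,255]]]'

```text
t: 33.47
eef_pos: [0.4915, 0.0459, 0.0742]
tool_rot: [0.078, 0.997, 0.0, 0.0]
contact_force: [-0.3, 1.5, 3.2]
opening: 0.004
grip_force: 1.4
```

Request:
move_arm --commands '[[[0,0,0,0,0,0.01,255],[0,0,0,0,0,0,255]]]'

```text
t: 33.63
eef_pos: [0.4915, 0.0458, 0.0738]
tool_rot: [0.078, 0.997, 0.0, 0.0]
contact_force: [-0.4, 2.6, 7.2]
opening: 0.001
grip_force: 3.2
```

Request:
move_arm --commands '[[[0,0,0,0,0,0.007,255],[0,0,0,0,0,0,255]]]'

```text
t: 33.8
eef_pos: [0.4915, 0.0459, 0.0736]
tool_rot: [0.078, 0.997, 0.0, 0.0]
contact_force: [-2.5, 1.7, 10.4]
opening: -0.002
grip_force: 4.8
```

Request:
move_arm --commands '[[[0,0,0,0,0,-0.025,255],[0,0,0,0,0,0,255],[0,0,0,0,0,0,255]]]'

```text
t: 34.05
eef_pos: [0.4913, 0.0456, 0.0742]
tool_rot: [0.078, 0.997, -0.0, -0.0]
contact_force: [-0.2, -0.4, -0.6]
opening: 0.003
grip_force: 0.0
```

Clip B holds. Last is D (+x, +y).

Request:
move_arm --commands '[[[0,0,0,0,0,-0.1,255],[0,0,0,0,0,-0.3,255],[0,0,0,0,0,-0.4,255],[0,0,0,0,0,-0.4,255],[0,0,0,-0.1,0.15,-0.15,255],[0,0,0,-0.2,0.4,0,255],[0,0,0,-0.3,0.6,0,255],[0,0,0,-0.3,0.6,0,255],[0,0,0,-0.3,0.6,0,255],[0,0,0,-0.27,0.45,0,255],[0,0,0,-0.2,0.29,0,255],[0,0,0,0,0,0.1,255],[0,0,0,0,0,0.3,255],[0,0,0,0,0,0.3,255],[0,0,0,0,0,0.08,255],[0,0,0,0,0,0,255],[0,0,0,0,0,0,255]]]'

```text
t: 35.47
eef_pos: [0.5761, 0.1569, 0.0968]
tool_rot: [0.078, 0.997, -0.0, -0.0]
contact_force: [-0.4, -0.1, 1.0]
opening: 0.001
grip_force: 0.0
```

```bash
python3 -c "
from h import *
lid(1,1,40,32)"
```

```text
lid mm 3.9 61.4 z 32.5
t 35.4667; pos [0.5761 0.1569 0.0968]; yaw_y 81.06; tilt 0.05; F [-0.4 -0.1  1. ]; op 0.001; grip 0.0; turn [-0.0002 -0.0003  0.    ]; shift(after turn) [-0.902  0.016  0.013];
```

Request:
move_arm --commands '[[[0,0,0,-0.06,0.016,0,255],[0,0,0,-0.1,0,0.01,255],[0,0,0,-0.1,0,0,255],[0,0,0,-0.1,0,0,255],[0,0,0,-0.1,0,0,255],[0,0,0,-0.1,0,0,255],[0,0,0,-0.1,0,0,255],[0,0,0,-0.1,0,0,255],[0,0,0,-0.1,0,0,255],[0,0,0,-0.05,0,0.01,255],[0,0,0,-0.075,0,0.05,255],[0,0,0,-0.075,0,0.06,255],[0,0,0,-0.06,0,0.06,255],[0,0,0,-0.06,0,0.06,255],[0,0,0,-0.1,0,0.05,255],[0,0,0,-0.1,0,0.05,255],[0,0,0,-0.04,0,0.05,255],[0,0,0,0,0,0,255],[0,0,0,0,0,0,255]]]'

```text
t: 37.05
eef_pos: [0.6326, 0.1492, 0.081]
tool_rot: [0.078, 0.997, -0.0, -0.0]
contact_force: [-0.3, -0.1, 0.5]
opening: -0.001
grip_force: 0.0
```

Request:
move_arm --commands '[[[0,0,0,0,0,0.02,255],[0,0,0,0,0,0.02,255],[0,0,0,0,0,0,255]]]'

```text
t: 37.3
eef_pos: [0.6328, 0.1493, 0.0799]
tool_rot: [0.078, 0.997, 0.0, 0.0]
contact_force: [-1.2, -0.8, 4.4]
opening: 0.004
grip_force: 2.2
```

Request:
move_arm --commands '[[[0,0,0,-0.01,0,0.02,255],[0,0,0,0,0,0.015,255],[0,0,0,0,0,0,255]]]'

```text
t: 37.55
eef_pos: [0.6335, 0.1491, 0.0786]
tool_rot: [0.078, 0.997, 0.0, 0.001]
contact_force: [0.9, -1.1, 4.0]
opening: -0.003
grip_force: 2.2
```

Request:
move_arm --commands '[[[0,0,0,-0.01,0,0.01,255],[0,0,0,0,0,0.01,255],[0,0,0,0,0,0,255]]]'

```text
t: 37.8
eef_pos: [0.6338, 0.149, 0.0778]
tool_rot: [0.078, 0.997, 0.0, 0.001]
contact_force: [-0.8, -1.3, 6.8]
opening: 0.003
grip_force: 3.5
```

Request:
move_arm --commands '[[[0,0,0,-0.01,0,0.01,255],[0,0,0,0,0,0,255]]]'

```text
t: 37.97
eef_pos: [0.6342, 0.1489, 0.0774]
tool_rot: [0.078, 0.997, 0.0, 0.0]
contact_force: [-0.3, -2.0, 7.6]
opening: 0.002
grip_force: 3.5
```

Request:
move_arm --commands '[[[0,0,0,-0.01,0,0.01,255],[0,0,0,0,0,0,255]]]'

```text
t: 38.13
eef_pos: [0.6346, 0.1489, 0.077]
tool_rot: [0.078, 0.997, 0.0, 0.0]
contact_force: [0.1, -0.5, 6.9]
opening: 0.001
grip_force: 3.5
```

Request:
move_arm --commands '[[[0,0,0,-0.005,0,0.01,255],[0,0,0,0,0,0.01,255],[0,0,0,0,0,0,255]]]'

```text
t: 38.38
eef_pos: [0.6349, 0.1488, 0.0763]
tool_rot: [0.078, 0.997, 0.0, 0.001]
contact_force: [1.5, -1.6, 7.5]
opening: 0.002
grip_force: 3.6
```

Request:
move_arm --commands '[[[0,0,0,-0.005,0,0.01,255],[0,0,0,0,0,0.005,255],[0,0,0,0,0,0,255]]]'

```text
t: 38.63
eef_pos: [0.6353, 0.1487, 0.0758]
tool_rot: [0.078, 0.997, 0.0, 0.001]
contact_force: [0.3, -2.1, 8.5]
opening: -0.0
grip_force: 4.0
```

Request:
move_arm --commands '[[[0,0,0,-0.005,0,0.01,255],[0,0,0,0,0,0,255]]]'

```text
t: 38.8
eef_pos: [0.6356, 0.1486, 0.0755]
tool_rot: [0.078, 0.997, 0.0, 0.001]
contact_force: [1.8, -1.6, 7.3]
opening: -0.004
grip_force: 3.9
```

Request:
move_arm --commands '[[[0,0,0,0,0,0.01,255],[0,0,0,0,0,0,255]]]'

```text
t: 38.97
eef_pos: [0.6356, 0.1486, 0.0751]
tool_rot: [0.078, 0.997, 0.0, 0.001]
contact_force: [1.3, -2.9, 8.9]
opening: 0.001
grip_force: 4.5
```

Request:
move_arm --commands '[[[0,0,0,0,0,0.008,255],[0,0,0,0,0,0,255]]]'

```text
t: 39.13
eef_pos: [0.6357, 0.1486, 0.0749]
tool_rot: [0.078, 0.997, 0.0, 0.001]
contact_force: [1.6, -2.2, 10.1]
opening: -0.003
grip_force: 5.1
```

Request:
move_arm --commands '[[[0,0,0,0,0,0.008,255],[0,0,0,0,0,0,255]]]'

```text
t: 39.3
eef_pos: [0.6357, 0.1486, 0.0746]
tool_rot: [0.078, 0.997, 0.0, 0.001]
contact_force: [0.6, -2.3, 10.2]
opening: 0.001
grip_force: 5.1
```

Request:
move_arm --commands '[[[0,0,0,0,0,0.008,255],[0,0,0,0,0,0,255]]]'

```text
t: 39.47
eef_pos: [0.6356, 0.1487, 0.074]
tool_rot: [0.078, 0.997, 0.0, 0.001]
contact_force: [3.3, -1.9, 4.6]
opening: -0.004
grip_force: 2.7
```

Request:
move_arm --commands '[[[0,0,0,0,0,0.008,255],[0,0,0,0,0,0,255]]]'

```text
t: 39.63
eef_pos: [0.6357, 0.1487, 0.0738]
tool_rot: [0.078, 0.997, 0.0, 0.001]
contact_force: [1.8, -1.2, 7.2]
opening: -0.001
grip_force: 3.8
```

Request:
move_arm --commands '[[[0,0,0,0,0,0.008,255],[0,0,0,0,0,0,255]]]'

```text
t: 39.8
eef_pos: [0.6352, 0.1489, 0.0731]
tool_rot: [0.078, 0.997, 0.0, 0.0]
contact_force: [-0.2, -0.7, -0.0]
opening: 0.001
grip_force: 0.0
```

Request:
move_arm --commands '[[[0,0,0,0,0,-0.03,255],[0,0,0,0,0,0,255],[0,0,0,0,0,0,255]]]'

```text
t: 40.05
eef_pos: [0.6346, 0.149, 0.0738]
tool_rot: [0.078, 0.997, -0.0, -0.0]
contact_force: [0.1, -0.8, -0.2]
opening: -0.005
grip_force: 0.0
```

D has clicked: the second drop went to zero, and it holds after lifting. I'll probe the other three by touch, descending only to where an unlatched pad would meet the finger.

Request:
move_arm --commands '[[[0,0,0,0,0,-0.3,255],[0,0,0,0,0,-0.4,255],[0,0,0,0,-0.3,0,255],[0,0,0,0,-0.6,0,255],[0,0,0,0,-0.7,0,255],[0,0,0,0,-0.7,0,255],[0,0,0,0,-0.5,0,255],[0,0,0,0,-0.3,0,255],[0,0,0,0,0,0.2,255],[0,0,0,0,0,0.3,255],[0,0,0,0,0,0.15,255],[0,0,0,0,0,0.02,255],[0,0,0,0,0,0,255],[0,0,0,0,0,0,255]]]'

```text
t: 41.22
eef_pos: [0.6157, 0.0271, 0.075]
tool_rot: [0.077, 0.997, -0.0, -0.0]
contact_force: [0.2, 0.3, 0.1]
opening: 0.0
grip_force: 0.0
```

```bash
python3 -c "
from h import *
lid(-1,-1,62,11)"
```

```text
lid mm 63.2 -60.7 z 10.7
t 41.2167; pos [0.6157 0.0271 0.075 ]; yaw_y 81.15; tilt 0.01; F [0.2 0.3 0.1]; op 0.0; grip 0.0; turn [-0.     -0.0001  0.0008]; shift(after turn) [ 3.131 -0.033 -0.008];
```

Request:
move_arm --commands '[[[0,0,0,0,0,-0.3,255],[0,0,0,0,0,-0.4,255],[0,0,0,0.3,0,0,255],[0,0,0,0.6,0,0,255],[0,0,0,0.7,0,0,255],[0,0,0,0.7,0,0,255],[0,0,0,0.5,0,0,255],[0,0,0,0.33,0,0,255],[0,0,0,0,0,0.2,255],[0,0,0,0,0,0.3,255],[0,0,0,0,0,0.15,255],[0,0,0,0,0,0.04,255],[0,0,0,0,0,0,255],[0,0,0,0,0,0,255]]]'

```text
t: 42.38
eef_pos: [0.4923, 0.0459, 0.0758]
tool_rot: [0.078, 0.997, 0.0, -0.0]
contact_force: [-1.3, 1.7, 4.0]
opening: 0.0
grip_force: 1.6
```

Request:
move_arm --commands '[[[0,0,0,0,0,-0.3,255],[0,0,0,0,0,-0.4,255],[0,0,0,0,0.3,0,255],[0,0,0,0,0.6,0,255],[0,0,0,0,0.7,0,255],[0,0,0,0,0.7,0,255],[0,0,0,0,0.5,0,255],[0,0,0,0,0.3,0,255],[0,0,0,0,0,0.2,255],[0,0,0,0,0,0.3,255],[0,0,0,0,0,0.15,255],[0,0,0,0,0,0.04,255],[0,0,0,0,0,0,255],[0,0,0,0,0,0,255]]]'

```text
t: 43.55
eef_pos: [0.5112, 0.1675, 0.0759]
tool_rot: [0.078, 0.997, -0.0, -0.0]
contact_force: [1.0, -0.3, 0.7]
opening: -0.001
grip_force: 0.0
```

B is not latched: 4 N at 11.5 mm. The order A, C, D, B is still valid. I'll finish probing A a little lower, then press B again.

Request:
move_arm --commands '[[[0,0,0,0,0,0.02,255],[0,0,0,0,0,0.01,255],[0,0,0,0,0,0,255]]]'

```text
t: 43.8
eef_pos: [0.5112, 0.1683, 0.0749]
tool_rot: [0.078, 0.997, 0.0, 0.0]
contact_force: [0.2, -0.3, -0.7]
opening: 0.002
grip_force: 0.0
```

Request:
move_arm --commands '[[[0,0,0,0,0,-0.3,255],[0,0,0,0,0,-0.4,255],[0,0,0,0,-0.3,0,255],[0,0,0,0,-0.6,0,255],[0,0,0,0,-0.7,0,255],[0,0,0,0,-0.7,0,255],[0,0,0,0,-0.5,0,255],[0,0,0,0,-0.3,0,255],[0,0,0,0,0,0.2,255],[0,0,0,0,0,0.3,255],[0,0,0,0,0,0.13,255],[0,0,0,0,0,0,255],[0,0,0,0,0,0,255]]]'

```text
t: 44.88
eef_pos: [0.4919, 0.0464, 0.0774]
tool_rot: [0.077, 0.997, -0.0, -0.0]
contact_force: [0.2, -0.5, -0.7]
opening: 0.0
grip_force: 0.0
```

```bash
python3 -c "
from h import *
lid(-1,-1,62,11)"
```

```text
lid mm -62.1 -60.9 z 13.1
t 44.8833; pos [0.4919 0.0464 0.0774]; yaw_y 81.14; tilt 0.03; F [ 0.2 -0.5 -0.7]; op 0.0; grip 0.0; turn [-0.0001 -0.0003  0.0007]; shift(after turn) [-0.001 -0.027  0.053];
```

Clip A is fine. Pressing B again, past both force drops this time.

Request:
move_arm --commands '[[[0,0,0,0,0,0.015,255],[0,0,0,0,0,0.015,255],[0,0,0,0,0,0,255]]]'

```text
t: 45.13
eef_pos: [0.4921, 0.0461, 0.0766]
tool_rot: [0.077, 0.997, 0.0, 0.0]
contact_force: [-0.8, 0.9, 2.6]
opening: 0.0
grip_force: 1.3
```

Request:
move_arm --commands '[[[0,0,0,0.005,0,0.01,255],[0,0,0,0,0,0.01,255],[0,0,0,0,0,0,255]]]'

```text
t: 45.38
eef_pos: [0.492, 0.0461, 0.0758]
tool_rot: [0.078, 0.997, 0.0, 0.0]
contact_force: [-0.7, 1.8, 6.7]
opening: 0.002
grip_force: 3.0
```

Request:
move_arm --commands '[[[0,0,0,0.01,0,0.01,255],[0,0,0,0,0,0,255]]]'

```text
t: 45.55
eef_pos: [0.4917, 0.0461, 0.0755]
tool_rot: [0.078, 0.997, 0.0, 0.0]
contact_force: [-0.2, 1.5, 7.2]
opening: -0.006
grip_force: 3.3
```

Request:
move_arm --commands '[[[0,0,0,0.01,0,0.01,255],[0,0,0,0,0,0,255]]]'

```text
t: 45.72
eef_pos: [0.4916, 0.0461, 0.0752]
tool_rot: [0.078, 0.997, 0.0, 0.001]
contact_force: [0.6, 1.2, 7.4]
opening: -0.003
grip_force: 3.6
```

Request:
move_arm --commands '[[[0,0,0,0,0,0.008,255],[0,0,0,0,0,0,255]]]'

```text
t: 45.88
eef_pos: [0.4916, 0.0461, 0.0749]
tool_rot: [0.078, 0.997, 0.0, 0.001]
contact_force: [-0.5, 2.1, 9.5]
opening: 0.001
grip_force: 4.7
```

Request:
move_arm --commands '[[[0,0,0,0,0,0.008,255],[0,0,0,0,0,0,255]]]'

```text
t: 46.05
eef_pos: [0.4915, 0.0462, 0.0746]
tool_rot: [0.078, 0.997, 0.0, 0.001]
contact_force: [-0.1, 1.0, 10.7]
opening: 0.0
grip_force: 5.1
```

Request:
move_arm --commands '[[[0,0,0,0,0,0.008,255],[0,0,0,0,0,0,255]]]'

```text
t: 46.22
eef_pos: [0.4915, 0.0462, 0.0744]
tool_rot: [0.078, 0.997, 0.0, 0.001]
contact_force: [-1.6, 1.9, 11.7]
opening: 0.001
grip_force: 5.8
```

Request:
move_arm --commands '[[[0,0,0,0,0,0.008,255],[0,0,0,0,0,0,255]]]'

```text
t: 46.38
eef_pos: [0.4914, 0.0462, 0.0739]
tool_rot: [0.078, 0.997, 0.0, 0.001]
contact_force: [0.7, 2.1, 7.5]
opening: -0.003
grip_force: 3.4
```

Request:
move_arm --commands '[[[0,0,0,0,0,0.008,255],[0,0,0,0,0,0,255]]]'

```text
t: 46.55
eef_pos: [0.4914, 0.0462, 0.0735]
tool_rot: [0.078, 0.997, 0.0, 0.0]
contact_force: [-0.9, 1.0, 6.8]
opening: 0.002
grip_force: 3.4
```

Request:
move_arm --commands '[[[0,0,0,0,0,0.007,255],[0,0,0,0,0,0,255]]]'

```text
t: 46.72
eef_pos: [0.4909, 0.0459, 0.0729]
tool_rot: [0.078, 0.997, -0.0, 0.0]
contact_force: [0.3, 0.8, 0.0]
opening: 0.001
grip_force: 0.0
```

Request:
move_arm --commands '[[[0,0,0,0,0,0.005,255],[0,0,0,0,0,0,255]]]'

```text
t: 46.88
eef_pos: [0.4909, 0.0459, 0.0727]
tool_rot: [0.078, 0.997, -0.0, -0.0]
contact_force: [-0.3, 0.1, 4.4]
opening: 0.002
grip_force: 1.8
```

Request:
move_arm --commands '[[[0,0,0,0,0,0.005,255],[0,0,0,0,0,0,255]]]'

```text
t: 47.05
eef_pos: [0.4909, 0.0459, 0.0725]
tool_rot: [0.078, 0.997, -0.0, -0.0]
contact_force: [-1.9, 0.4, 5.7]
opening: -0.0
grip_force: 2.7
```

Request:
move_arm --commands '[[[0,0,0,0,0,-0.3,255],[0,0,0,0,0,-0.3,255],[0,0,0,0,0,0,255],[0,0,0,0,0,0.25,255],[0,0,0,0,0,0.25,255],[0,0,0,0,0,0.04,255],[0,0,0,0,0,0,255],[0,0,0,0,0,0,255]]]'

```text
t: 47.72
eef_pos: [0.4905, 0.0457, 0.0742]
tool_rot: [0.078, 0.997, -0.0, -0.001]
contact_force: [0.0, -0.2, 0.4]
opening: 0.0
grip_force: 0.0
```

Request:
move_arm --commands '[[[0,0,0,0,0,-0.3,255],[0,0,0,0,0,-0.4,255],[0,0,0,0,0,-0.4,255],[0,0,0,0,0,-0.2,255],[0,0,0,-0.2,0.2,0,255],[0,0,0,-0.4,0.4,0,255],[0,0,0,-0.5,0.5,0,255],[0,0,0,-0.5,0.5,0,255],[0,0,0,-0.5,0.5,0,255],[0,0,0,-0.5,0.5,0,255],[0,0,0,-0.3,0.3,0,255],[0,0,0,-0.2,0.2,0,255],[0,0,0,0,0,0,255],[0,0,0,0,0,0,255]]]'

```text
t: 48.88
eef_pos: [0.6324, 0.1496, 0.1255]
tool_rot: [0.077, 0.997, -0.0, -0.001]
contact_force: [0.2, 0.1, -1.0]
opening: 0.001
grip_force: 0.0
```

```bash
python3 -c "
from h import *
lid(1,1,63,11)"
```

```text
lid mm 60.7 62.9 z 61.2
t 48.8833; pos [0.6324 0.1496 0.1255]; yaw_y 81.12; tilt 0.08; F [ 0.2  0.1 -1. ]; op 0.001; grip 0.0; turn [-0.0003 -0.0006  0.0006]; shift(after turn) [-0.057 -0.022  1.255];
```

Request:
move_arm --commands '[[[0,0,0,-0.05,-0.02,0.2,255],[0,0,0,0,0,0.4,255],[0,0,0,0,0,0.35,255],[0,0,0,0,0,0.2,255],[0,0,0,0,0,0.06,255],[0,0,0,0,0,0.04,255],[0,0,0,0,0,0,255],[0,0,0,0,0,0,255]]]'

```text
t: 49.55
eef_pos: [0.6348, 0.1482, 0.0774]
tool_rot: [0.078, 0.997, 0.0, 0.0]
contact_force: [0.4, 1.2, 0.9]
opening: 0.004
grip_force: 0.0
```

Request:
move_arm --commands '[[[0,0,0,0,0,-0.3,255],[0,0,0,0,0,-0.6,255],[0,0,0,0,0,-0.7,255],[0,0,0,0,0,-0.7,255],[0,0,0,0,0,-0.6,255],[0,0,0,0,0,-0.2,255],[0,0,0,0,0,0,255],[0,0,0,0,0,0,255]]]'

```text
t: 50.22
eef_pos: [0.6345, 0.1482, 0.2015]
tool_rot: [0.078, 0.997, 0.0, 0.0]
contact_force: [-0.2, -0.3, -0.3]
opening: 0.0
grip_force: 0.0
```

The D probe stopped short at 77.4 mm, so I'm repeating it lower.

Request:
move_arm --commands '[[[0,0,0,0,0,0.3,255],[0,0,0,0,0,0.6,255],[0,0,0,0,0,0.7,255],[0,0,0,0,0,0.7,255],[0,0,0,0,0,0.5,255],[0,0,0,0,0,0.2,255],[0,0,0,0,0,0.08,255],[0,0,0,0,0,0.04,255],[0,0,0,0,0,0,255],[0,0,0,0,0,0,255]]]'

```text
t: 51.05
eef_pos: [0.6351, 0.1482, 0.0771]
tool_rot: [0.078, 0.997, 0.0, 0.001]
contact_force: [-0.6, 0.0, 1.0]
opening: -0.002
grip_force: 0.0
```

Request:
move_arm --commands '[[[0,0,0,0,0,0.02,255],[0,0,0,0,0,0,255],[0,0,0,0,0,0,255]]]'

```text
t: 51.3
eef_pos: [0.6347, 0.1483, 0.0757]
tool_rot: [0.078, 0.997, 0.0, 0.0]
contact_force: [0.3, -0.4, -0.5]
opening: 0.001
grip_force: 0.0
```

D is latched: 0 N at 75.7 mm, where the unlatched B showed 4 N. I'm retreating and handing in.

Request:
move_arm --commands '[[[0,0,0,0,0,-0.3,255],[0,0,0,0,0,-0.6,255],[0,0,0,0,0,-0.7,255],[0,0,0,0,0,-0.7,255],[0,0,0,0,0,-0.5,255],[0,0,0,0,0,-0.2,255],[0,0,0,0,0,0,255],[0,0,0,0,0,0,255]]]'

```text
t: 51.97
eef_pos: [0.6343, 0.1482, 0.1952]
tool_rot: [0.078, 0.997, 0.0, 0.0]
contact_force: [-0.1, 0.5, -0.8]
opening: 0.002
grip_force: 0.0
```

```bash
python3 -c "
from h import *
lid(); print(robot.close_job())"
```

```text
lid mm 62.8 61.8 z 130.9
the job is handed in; nothing more can be done
None
```

The job is handed in at 52 s: the lid is on the box and all four clips clicked in the order A, C, D, B (B's first press didn't hold, so I pressed it again last). Finger pressure peaked at about 20 N, and a touch check of each clip afterwards found it holding; I had no pictures left for a final look.

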